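# Clear the dust-flap crate and stow the light engines in its empty cells

## Task

Using the scraper block, wipe all the wood chips off the crate's lid into the chip tray at its end, so that none can fall in when the flaps open, and stand the scraper flat on the desk again. Then feel down through the sprung flaps with the empty fingers, well past the flaps, to find enough empty cells before fetching any engine, and lower every LED light engine from the desk into an empty cell of its own, stem up and standing on the cell floor; do not drop them in from the lid. Push the chips with the scraper only, not with the fingers, and leave the glue bottle, solder reel and kraft tube alone.

Things in the scene. Friction and masses are not known exactly. Their poses are not given: they have to be found in the camera images.
- crate: Fixed blue parts crate 158 x 312 mm (its x, y), flat lid 117 mm above the desk; origin under its centre on the desk. Two rows of three cells, 70 x 96 mm (x, y), walls 6 mm, each hidden under a pair of sprung flaps (see lid). A curb 10 mm high, 6 mm wide stands on the lid's long edges, the -x and +x sides (146 mm clear between them); the two ends have none.
- lid (a point): Centre of the crate's lid at lid height, axes as the crate's. Over each cell two grey opaque leaves lie flush with the lid and meet on the cell's middle line (along y). Each hangs on the cell's -x or +x wall, is 33 mm long, swings down when pressed (about 1 to 3 N a pair at the middle) and springs shut again; open, a pair leaves 64 mm clear in x.
- chip_tray: Fixed open aluminium tray 178 x 96 x 62 mm (its x, y, z), walls 3 mm, open above, standing on the desk against the crate's +y end, axes parallel to the crate's; origin under its centre on the desk. Chips pushed off the +y end of the lid fall into it.
- scraper: Beech scraper block standing flat on the desk, loose, 0.14 to 0.24 kg: block 100 mm long (its x), 34 mm wide (y), 28 mm high with a rubber lip under it; on top a darker upright grip fin 74 mm long (x), 18 mm thick (y), from 28 to 61 mm above the underside. Origin at the centre of its underside, z up.
- engine_0: LED light engine standing upright on the desk, 0.26 kg: finned aluminium body 50 mm across and 44 mm high with a white bezel at its foot, and on top a brass stem 16 mm across and 28 mm high, 72 mm in all. Origin at the centre of its underside, z up along the stem. Three or four of the four are present; one may stand at the left of the crate.
- engine_1: LED light engine standing upright on the desk, 0.26 kg: finned aluminium body 50 mm across and 44 mm high with a white bezel at its foot, and on top a brass stem 16 mm across and 28 mm high, 72 mm in all. Origin at the centre of its underside, z up along the stem. Three or four of the four are present; one may stand at the left of the crate.
- engine_2: LED light engine standing upright on the desk, 0.26 kg: finned aluminium body 50 mm across and 44 mm high with a white bezel at its foot, and on top a brass stem 16 mm across and 28 mm high, 72 mm in all. Origin at the centre of its underside, z up along the stem. Three or four of the four are present; one may stand at the left of the crate.
- engine_3: LED light engine standing upright on the desk, 0.26 kg: finned aluminium body 50 mm across and 44 mm high with a white bezel at its foot, and on top a brass stem 16 mm across and 28 mm high, 72 mm in all. Origin at the centre of its underside, z up along the stem. Three or four of the four are present; one may stand at the left of the crate.
- chip_0: Chip: sawn-off pine end 40 x 24 x 13 mm, 14 g, lying loose on the crate's lid. Origin at the centre of its underside. Two to four of the four are present.
- chip_1: Chip: sawn-off pine end 36 x 22 x 12 mm, 14 g, lying loose on the crate's lid. Origin at the centre of its underside. Two to four of the four are present.
- chip_2: Chip: sawn-off pine end 34 x 26 x 12 mm, 14 g, lying loose on the crate's lid. Origin at the centre of its underside. Two to four of the four are present.
- chip_3: Chip: sawn-off pine end 40 x 20 x 13 mm, 14 g, lying loose on the crate's lid. Origin at the centre of its underside. Two to four of the four are present.
- cell_0 (a point): Centre of the floor of crate cell 0, 112 mm below the lid, at x -38, y -102 mm in the crate's frame, axes as the crate's. Two of the six cells, other ones each time, already hold an engine like those on the desk, upright near the middle, stem top 40 mm below the lid; the rest are empty to the floor.
- cell_1 (a point): Centre of the floor of crate cell 1, 112 mm below the lid, at x +38, y -102 mm in the crate's frame, axes as the crate's. Two of the six cells, other ones each time, already hold an engine like those on the desk, upright near the middle, stem top 40 mm below the lid; the rest are empty to the floor.
- cell_2 (a point): Centre of the floor of crate cell 2, 112 mm below the lid, at x -38, y +0 mm in the crate's frame, axes as the crate's. Two of the six cells, other ones each time, already hold an engine like those on the desk, upright near the middle, stem top 40 mm below the lid; the rest are empty to the floor.
- cell_3 (a point): Centre of the floor of crate cell 3, 112 mm below the lid, at x +38, y +0 mm in the crate's frame, axes as the crate's. Two of the six cells, other ones each time, already hold an engine like those on the desk, upright near the middle, stem top 40 mm below the lid; the rest are empty to the floor.
- cell_4 (a point): Centre of the floor of crate cell 4, 112 mm below the lid, at x -38, y +102 mm in the crate's frame, axes as the crate's. Two of the six cells, other ones each time, already hold an engine like those on the desk, upright near the middle, stem top 40 mm below the lid; the rest are empty to the floor.
- cell_5 (a point): Centre of the floor of crate cell 5, 112 mm below the lid, at x +38, y +102 mm in the crate's frame, axes as the crate's. Two of the six cells, other ones each time, already hold an engine like those on the desk, upright near the middle, stem top 40 mm below the lid; the rest are empty to the floor.
- glue_bottle: White glue bottle with an orange cap, 47 mm across, 148 mm high, standing at the right; to be left alone. Origin at the centre of its underside.
- reel: Green solder reel 60 mm across, 35 mm high, near the desk's front edge; to be left alone. Origin at the centre of its underside.
- tall_tube: Kraft tube 68 mm across, 88 mm high, the taller of two, standing behind the crate; to be left alone. Origin at the centre of its underside.

How it is judged:
By the outcome, as a careful person would: the job done as asked, in the order asked, and still so for the second after the job is handed in, with the robot touching nothing.
Of engine_0, engine_1, engine_2, engine_3 only 3 to 4 are there at a start; the rules pass over those that are not, and their reading is None.
Of stored_0, stored_1, stored_2, stored_3, stored_4, stored_5 only 2 to 2 are there at a start; the rules pass over those that are not, and their reading is None.
Of chip_0, chip_1, chip_2, chip_3 only 2 to 4 are there at a start; the rules pass over those that are not, and their reading is None.
At some moment in a run one of engine_0, engine_1, engine_2, engine_3 may be knocked a few centimetres aside while the robot is not near it.
It also fails if it takes over 210 s, if anything falls off the work surface, if the arm or the gripper's body presses on something with over 40 N, if the wrist force passes 120 N, or if a joint passes its speed limit or range.

## Robot

A 6-joint arm with a two-finger parallel gripper is mounted at the origin on a cart in front of the work surface, level with it; the furniture and walls round the work are solid. World frame = base frame: x ahead of the robot, y to its left, z up, the work surface at z = 0. Lengths are in m, angles in rad, forces in N, time in s.
With the tool pointing down it reaches from about 0.35 to 0.925 m from the base axis. Payload 6.4 kg.
Tool frame: the origin (TCP) lies on the centre line of the jaws, within the pads' length; the fingertips stand manip.tip_extent ahead of it and the grasp point (between the pads) lies 3 mm ahead of it (manip.tip_extent is the distance from the TCP to the fingertips, in m); z points along the fingers, y is the line along which they close (so a half turn about z gives the same grasp; the last joint's range is limited). The gripper opens to 94 mm and grips with 3 to 60 N. Pads are 16 mm wide; open, the fingers measure 119 mm over their backs; the gripper's body (75 mm by 177 mm) begins 78 mm behind the grasp point.
Start: joints at [-1.297, 0.245, 1.558, -0, 1.339, -0.174], TCP at [0.281, -0.586, 0.194] pointing down, gripper open.
Joint ranges: [-3.13, 3.13], [-1.02, 2.26], [0.13, 2.54], [-0.95, 4.09], [0.21, 2.88], [-2.74, 2.74]. Speed limits (rad/s): [2.57, 2.57, 3.14, 3.14, 3.14, 3.14].

## Interface

Orientations are given as a unit quaternion [w, x, y, z].
In Python, from workcell import manip gives the robot as it stands.
- The arm moves only by the tool move_arm, never from a script. Its argument "commands" is a list of rows, each a list of 3 entries, a list of its own where there are three numbers: the closure, from 0 (fully open) to 1 (shut), then the shift along the tool's x, y, z in cm, then the turn, a rotation vector about the tool's x, y, z in rad. In form: [[jaw, [x, y, z], [ax, ay, az]], ...]. A call has 1 to 8 rows; each row is the pose to reach, as a shift and turn from the pose commanded when the call began, along the tool's axes at that moment; what a row does not reach only later rows make up. A row lasts 1/10 s, in which the tool goes at most 50 mm and 8.59 degrees, less where a joint would pass 70% of its speed; a pose out of reach is approached as far as the arm can. A call with a gripper value outside its range is refused whole. The fingers move at their own pace and stop on an object; the grip force is fixed at half the most. Time passes only in rows, so rows that repeat a pose let the fingers close. It gives the time, the measured TCP pose, the force, the opening and the grip force at its end, in the units of the state.
- manip.state(): the state, without advancing time (a new reading comes with each control period).
- manip.get_image(name): name is "scene" or "side" or "wrist"; returns a dict with "img" (480x640x3 uint8, red, green, blue), "mtx" (3x3 intrinsics, pixels), "k1" (the pictures are not rectified: a ray, as slopes to the right and down, at radius r is drawn at 1 + k1 r^2 times it, then the intrinsics apply), "view" (4x4, takes a point from world to camera coordinates). Camera axes: x right, y down, z forward; pixel columns grow to the right and rows downward; lengths in m; the calibration is good to about 2 mm. A picture is of the moment at which its call begins. There is no depth.
- manip.close_job(): hands the job in; it is judged then, once.
Trained networks look in a picture, given as the dict that the camera call returned (one of the last four; its "shot" number tells which), for a name from the list of things; names that differ only in an ending like _2 or _b are one class to them, and where a whole thing is asked for, a point or a joint stands for the part that bears it (a point fixed in the world has none). Each returns a list of dicts, best first, with "confidence" (0 to 1); they miss things now and then, are a little off and sometimes report something else, mostly with a low value. They report only what shows in the picture. A call takes as long as a camera call.
- manip.outline_of(thing, picture): "mask" (480x640 bool, what is visible of it) and "rect" ([centre column, centre row, width, height] in pixels, round what is visible of it).
- manip.landmark_of(thing, picture): "location" ([row, column] in pixels: a listed point, or the origin of a listed thing).
The state is a dict: "clock": time; "qpos": joint angles; "qvel": joint speeds; "tau": joint torques, N m; "eef_pos": TCP position; "ee_rot": TCP orientation; "wrist_force": force on the tool from outside, world axes, zero at the start; "ft_torque": the same for the moment, N m; "finger_gap": opening from 0.0 (shut) to 1.0 (fully open); "grip_force": force on a finger pad.
Only numpy, scipy, OpenCV 4.12 (cv2) and the standard library are available. Lean on these libraries where they do the work, as an engineer would, in place of code of your own. Each camera call takes 0.05 s, during which the arm holds its last target. There are 200 camera calls.

## Working session

There is one attempt and no reset: what is moved stays moved. The work goes in short steps, Python scripts to look and compute and a tool call to move; the robot and the scene stay as the last step left them, time stands still between calls to the robot, and variables do not carry over. Pictures are saved under pics/ and viewed, at most 14 in all, crops included, and the job is handed in when it is done.

Besides the shell and the picture viewer there is one more tool, called as name(argument=value, ...), one argument or row to a line, values as JSON. move_arm: Moves the arm, as the interface text tells. Its arguments: {"type":"object","properties":{"commands":{"type":"array","items":{"type":"array"}}},"required":["commands"]}

```bash
ls; mkdir -p pics
cat > h.py <<'E'
import numpy as np, cv2
from workcell import manip
from scipy.spatial.transform import Rotation as R
def shot(n,save=None):
    p=manip.get_image(n)
    if save: cv2.imwrite(f'pics/{save}.png',p['img'][:,:,::-1])
    return p
def ray(p,col,row):
    K=np.array(p['mtx']);k=p['k1']
    d=np.array([(col-K[0,2])/K[0,0],(row-K[1,2])/K[1,1]]);u=d.copy()
    for _ in range(30): u=d/(1+k*(u@u))
    V=np.array(p['view']);Rm=V[:3,:3]
    return -Rm.T@V[:3,3], Rm.T@np.array([u[0],u[1],1])
def at_z(p,col,row,z):
    o,d=ray(p,col,row); return o+d*(z-o[2])/d[2]
def proj(p,X):
    V=np.array(p['view']);c=V[:3,:3]@np.array(X)+V[:3,3];u=c[:2]/c[2];u=u*(1+p['k1']*(u@u))
    K=np.array(p['mtx']);return K[0,0]*u[0]+K[0,2],K[1,1]*u[1]+K[1,2]
def st():
    s=manip.state();print('t',round(s['clock'],2),'pos',np.round(s['eef_pos'],4),'q',np.round(s['ee_rot'],4),'F',np.round(s['wrist_force'],1),'gap',round(s['finger_gap'],3),'grip',s['grip_force'],'j',np.round(s['qpos'],2));return s
E
python3 - <<'E'
from h import *
s=st();print(manip.tip_extent)
print(R.from_quat(np.array(s['ee_rot'])[[1,2,3,0]]).as_matrix().round(3))
for n in ['scene','side']:
    p=shot(n,n+'0')
    for t in ['lid','crate','chip_tray','scraper','engine_0','chip_0','cell_0','glue_bottle','reel','tall_tube']:
        for l in manip.landmark_of(t,p):
            if l['confidence']<.3: continue
            r,c=l['location']; z=.117 if t in('lid','chip_0') else .005 if t=='cell_0' else 0
            print(n,t,round(l['confidence'],2),round(c),round(r),at_z(p,c,r,z).round(3))
E
```

```text
pics
t 0.0 pos [ 0.2813 -0.5853  0.1927] q [-1.00e-03  9.75e-01  2.22e-01 -1.00e-04] F [ 0.2 -0.2  1.1] gap 1.002 grip 0.0 j [-1.3   0.25  1.56 -0.    1.34 -0.17]
0.022
[[ 0.901  0.433 -0.001]
 [ 0.433 -0.901  0.002]
 [ 0.    -0.002 -1.   ]]
scene lid 0.6 297 242 [0.589 0.023 0.117]
scene lid 0.41 433 254 [ 0.385 -0.319  0.117]
scene crate 0.87 298 271 [0.581 0.027 0.   ]
scene chip_tray 0.6 239 288 [0.584 0.218 0.   ]
scene scraper 0.68 192 342 [0.439 0.393 0.   ]
scene engine_0 0.52 183 299 [0.606 0.388 0.   ]
scene engine_0 0.49 397 236 [ 0.607 -0.335  0.   ]
scene chip_0 0.59 269 242 [0.62  0.102 0.117]
scene chip_0 0.58 313 227 [ 0.631 -0.045  0.117]
scene chip_0 0.42 327 237 [ 0.572 -0.067  0.117]
scene cell_0 0.74 271 285 [0.554 0.127 0.005]
scene glue_bottle 0.72 415 220 [ 0.655 -0.434  0.   ]
scene reel 0.69 385 299 [ 0.374 -0.167  0.   ]
scene tall_tube 0.76 252 242 [0.771 0.125 0.   ]
side lid 0.92 338 242 [0.59  0.026 0.117]
side crate 0.85 336 268 [0.588 0.026 0.   ]
side scraper 0.84 429 186 [0.446 0.398 0.   ]
side scraper 0.37 456 226 [0.606 0.382 0.   ]
side engine_0 0.88 210 327 [ 0.61  -0.316  0.   ]
side engine_0 0.7 162 298 [ 0.483 -0.4    0.   ]
side chip_0 0.66 371 239 [0.618 0.1   0.117]
side chip_0 0.63 317 265 [ 0.629 -0.045  0.117]
side chip_0 0.51 300 244 [ 0.56  -0.058  0.117]
side cell_0 0.92 344 280 [0.632 0.028 0.005]
side cell_0 0.75 377 266 [0.628 0.122 0.005]
side cell_0 0.66 364 246 [0.56  0.122 0.005]
side cell_0 0.65 330 258 [0.556 0.023 0.005]
side cell_0 0.56 307 295 [ 0.63  -0.073  0.005]
side glue_bottle 0.8 166 362 [ 0.652 -0.431  0.   ]
side reel 0.8 236 235 [ 0.377 -0.172  0.   ]
side tall_tube 0.96 406 314 [0.776 0.12  0.   ]
```

View pics/scene0.png

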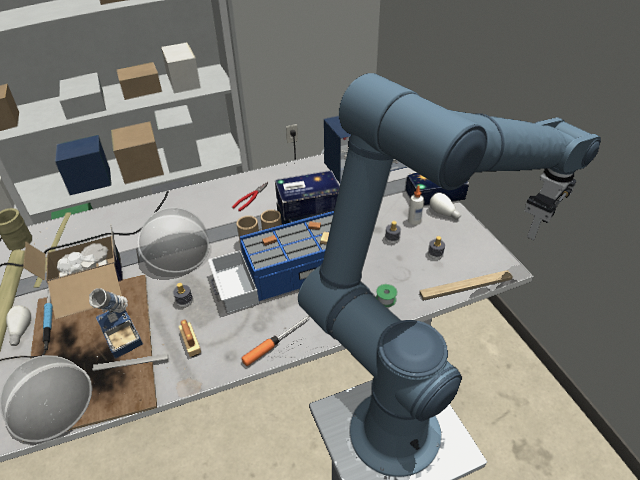

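View pics/side0.png

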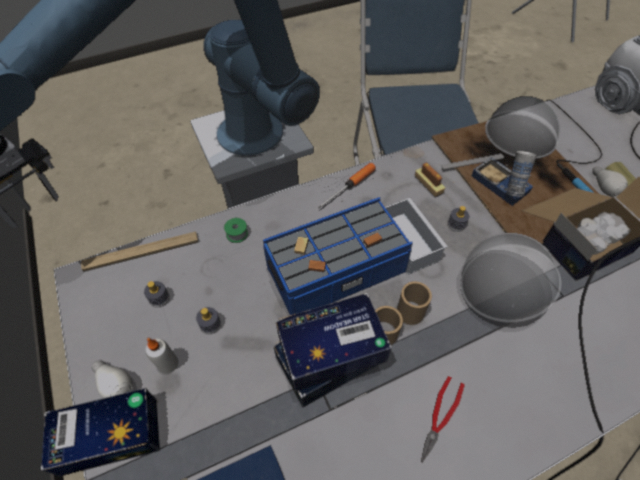

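The scene view shows the scraper at (189,338), the crate at (290,255) and the reel at (385,294). In the side view there are three chips at (302,244), (317,265) and (372,239), and three engines at (153,291), (207,318) and (458,216).

move_arm(
  commands=[
    [0,[20,-17.2,-25],[0,0,0]],
    [0,[20,-17.2,-25],[0,0,0]],
    [0,[20,-17.2,-25],[0,0,0]],
    [0,[20,-17.2,-25],[0,0,0]],
    [0,[20,-17.2,-25],[0,0,0]],
    [0,[20,-17.2,-25],[0,0,0]],
    [0,[20,-17.2,-25],[0,0,0]],
    [0,[20,-17.2,-25],[0,0,0]],
  ],
)

```text
clock: 1.9
eef_pos: [0.3888, -0.3426, 0.4493]
ee_rot: [0.004, 0.975, 0.224, 0.002]
wrist_force: [0.4, -0.3, 0.5]
finger_gap: 0.998
grip_force: 0.0
```

move_arm(
  commands=[
    [0,[25,-21,0],[0,0,0.4485]],
    [0,[25,-21,0],[0,0,0.4485]],
    [0,[25,-21,0],[0,0,0.4485]],
    [0,[25,-21,0],[0,0,0.4485]],
    [0,[25,-21,0],[0,0,0.4485]],
    [0,[25,-21,0],[0,0,0.4485]],
    [0,[25,-21,0],[0,0,0.4485]],
    [0,[25,-21,0],[0,0,0.4485]],
  ],
)

```text
clock: 2.7
eef_pos: [0.5226, -0.0435, 0.4422]
ee_rot: [-0.001, 1.0, 0.003, -0.001]
wrist_force: [0.0, -1.3, -0.1]
finger_gap: 1.002
grip_force: 0.0
```

Run:
```python
from h import *
s=st();p=shot('wrist','w1');V=np.array(p['view']);print((-V[:3,:3].T@V[:3,3]).round(3),V[:3,:3].round(2).tolist(),np.array(p['mtx'])[0,0])
for t in ['lid','cell_0','chip_0','engine_0','crate']:
    for l in manip.landmark_of(t,p):
        if l['confidence']<.3: continue
        r,c=l['location']; z=.117 if t in('lid','chip_0') else .005 if t=='cell_0' else 0
        print(t,round(l['confidence'],2),round(c),round(r),at_z(p,c,r,z).round(3))
```

```text
t 2.7 pos [ 0.5226 -0.0435  0.4422] q [-6.0e-04  1.0e+00  2.5e-03 -1.0e-03] F [ 0.  -1.3 -0.1] gap 1.002 grip 0.0 j [-0.3  -0.14  1.52  0.    1.77  1.27]
[ 0.592 -0.043  0.633] [[0.01, -1.0, -0.0], [-0.97, -0.01, 0.24], [-0.24, 0.0, -0.97]] 407.035615810769
lid 0.89 263 136 [0.599 0.023 0.117]
cell_0 0.81 272 169 [0.551 0.024 0.005]
cell_0 0.74 204 115 [0.631 0.124 0.005]
cell_0 0.73 206 169 [0.552 0.127 0.005]
chip_0 0.94 199 116 [0.623 0.102 0.117]
chip_0 0.86 327 163 [ 0.566 -0.057  0.117]
chip_0 0.7 317 108 [ 0.632 -0.043  0.117]
engine_0 0.73 492 138 [ 0.601 -0.312  0.   ]
engine_0 0.65 44 140 [0.597 0.384 0.   ]
engine_0 0.56 541 212 [ 0.488 -0.405  0.   ]
crate 0.66 272 144 [0.589 0.024 0.   ]
crate 0.63 329 160 [ 0.564 -0.063  0.   ]
```

View pics/w1.png

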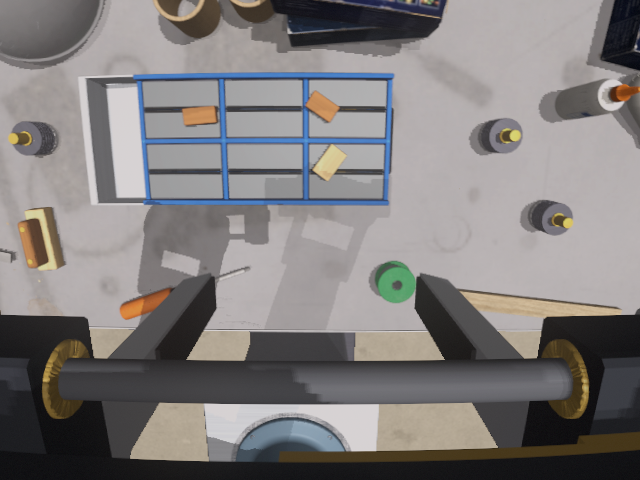

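Wrist view: lid corners (136,75), (393,75), (389,205), (146,205). Chips are at (199,116), (322,106) and (330,163), the scraper at (42,240), and the engines at (34,138), (502,135) and (552,217).

Run:
```python
from h import *
p=shot('wrist');img=cv2.cvtColor(p['img'],cv2.COLOR_RGB2HSV)
m=cv2.inRange(img,(100,120,60),(125,255,255));m[:60]=0;m[215:]=0;m[:,:120]=0;m[:,410:]=0
m2=cv2.morphologyEx(m,cv2.MORPH_OPEN,np.ones((3,3)))
c=max(cv2.findContours(m2,cv2.RETR_EXTERNAL,cv2.CHAIN_APPROX_NONE)[0],key=cv2.contourArea)
pts=np.array([at_z(p,*q[0],.127)[:2] for q in c]).astype(np.float32)
# long curb edges: fit lines on outer top & bottom contour points
print(cv2.minAreaRect(pts*1000))
cc=c[:,0]
for name,sel in [('far',(cc[:,1]<85)&(cc[:,0]>160)&(cc[:,0]<370)),('near',(cc[:,1]>195)&(cc[:,0]>160)&(cc[:,0]<370))]:
    q=pts[sel];k=np.polyfit(q[:,1]-.025,q[:,0],1);print(name,k,len(q))
for px in [(136,75),(393,75),(389,205),(146,205)]: print(px,at_z(p,*px,.127).round(4))
for px in [(225,110),(225,170),(306,110),(306,170),(185,141),(265,141),(350,141)]: print('div',px,at_z(p,*px,.117).round(4))
o=manip.outline_of('scraper',p)
for a in o[:2]: print(a['confidence'],a['rect'])
for l in manip.landmark_of('scraper',p)[:2]: print(l, at_z(p,l['location'][1],l['location'][0],0))
big=cv2.resize(p['img'][190:290,0:100],None,fx=4,fy=4,interpolation=cv2.INTER_CUBIC)
q=shot('side');b2=cv2.resize(q['img'][150:210,395:455],(400,400),interpolation=cv2.INTER_CUBIC)
cv2.imwrite('pics/scr.png',np.hstack([big,b2])[:,:,::-1])
```

```text
((594.0260009765625, 22.590347290039062), (156.47579956054688, 309.3392333984375), 0.13510560989379883)
far [-0.00664865  0.66920727] 424
near [-0.00393731  0.51643218] 209
(136, 75) [0.6724 0.167  0.127 ]
(393, 75) [ 0.669  -0.1396  0.127 ]
(389, 205) [ 0.5136 -0.14    0.127 ]
(146, 205) [0.515  0.1682 0.127 ]
div (225, 110) [0.6303 0.0631 0.117 ]
div (225, 170) [0.5573 0.0665 0.117 ]
div (306, 110) [ 0.6295 -0.0362  0.117 ]
div (306, 170) [ 0.5567 -0.0357  0.117 ]
div (185, 141) [0.5937 0.1152 0.117 ]
div (265, 141) [0.5926 0.0149 0.117 ]
div (350, 141) [ 0.5922 -0.0904  0.117 ]
0.91 [36.5, 241.6, 46.9, 61.9]
0.59 [260.1, 139.2, 257.3, 133.9]
{'location': [238.4, 50.4], 'confidence': 0.7} [0.44204068 0.3919179  0.        ]
```

View pics/scr.png

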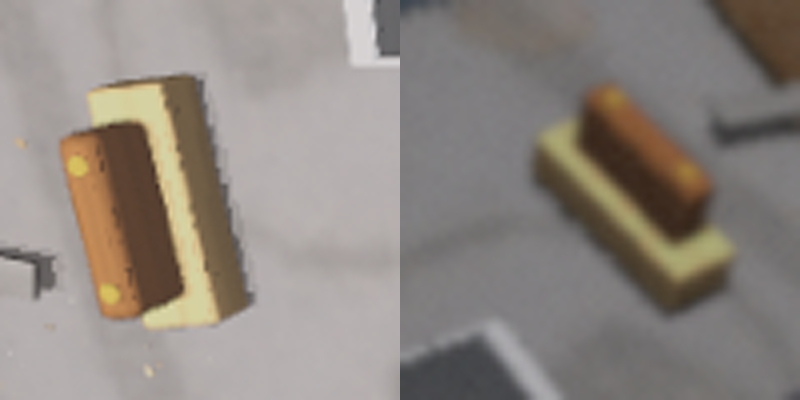

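The crop shows the grip fin's two dots at about (19.5,231.5) and (27.5,263) in the wrist view. I'll move over the scraper for a closer measurement.

```bash
cat >> h.py <<'E'
def go(x,y,z,yaw=0.0):
    """shift (cm) and turn in tool axes from the current pose to TCP x,y,z, pointing down, tool x at world angle yaw"""
    s=manip.state();Rc=R.from_quat(np.array(s['ee_rot'])[[1,2,3,0]])
    Rt=R.from_euler('z',yaw)*R.from_euler('x',np.pi)
    d=Rc.inv().apply(np.array([x,y,z])-np.array(s['eef_pos']))*100
    t=(Rc.inv()*Rt).as_rotvec();return d.round(2).tolist(),t.round(3).tolist()
E
python3 - <<'E'
from h import *
p=shot('wrist')
a=at_z(p,19.5,231.5,.061);b=at_z(p,27.5,263.2,.061);print(a,b,(a+b)/2,np.degrees(np.arctan2(a[1]-b[1],a[0]-b[0])))
print(go(.38,.37,.30,0.05)); st()
E
```

```text
[0.46700508 0.39903696 0.061     ] [0.41726893 0.39468171 0.061     ] [0.442137   0.39685933 0.061     ] 5.004458052281645
([-14.23, -41.71, 14.38], [0.0, -0.0, -0.052])
t 3.25 pos [ 0.5215 -0.0474  0.4438] q [ 0.e+00  1.e+00 -9.e-04  1.e-04] F [-0.2  0.4  0. ] gap 1.001 grip 0.0 j [-0.31 -0.14  1.52 -0.    1.77  1.27]
```

move_arm(
  commands=[
    [0,[-14,-32,5],[0,0,-0.09]],
    [0,[-14,-32,5],[0,0,-0.09]],
    [0,[-14,-32,5],[0,0,-0.09]],
    [0,[-14,-32,5],[0,0,-0.09]],
    [0,[-14,-32,5],[0,0,-0.09]],
    [0,[-14,-32,5],[0,0,-0.09]],
    [0,[-14,-32,5],[0,0,-0.09]],
    [0,[-14,-32,5],[0,0,-0.09]],
  ],
)

```text
clock: 4.05
eef_pos: [0.3792, 0.2768, 0.393]
ee_rot: [-0.0, 0.999, 0.048, -0.001]
wrist_force: [0.9, -0.7, 0.1]
finger_gap: 1.002
grip_force: 0.0
```

move_arm(
  commands=[
    [0,[0.5,-11,9.4],[0,0,0]],
    [0,[0.5,-11,9.4],[0,0,0]],
    [0,[0.5,-11,9.4],[0,0,0]],
    [0,[0.5,-11,9.4],[0,0,0]],
    [0,[0.5,-11,9.4],[0,0,0]],
  ],
)

```text
clock: 4.55
eef_pos: [0.3775, 0.3828, 0.2994]
ee_rot: [0.001, 0.999, 0.045, -0.0]
wrist_force: [1.2, -0.3, 1.6]
finger_gap: 1.003
grip_force: 0.0
```

Run:
```python
from h import *
s=st();p=shot('wrist','w2')
for l in manip.landmark_of('scraper',p)[:2]: print(l, at_z(p,l['location'][1],l['location'][0],0))
o=manip.outline_of('scraper',p)[0];print(o['confidence'],o['rect'])
img=p['img'].astype(int);h=cv2.cvtColor(p['img'],cv2.COLOR_RGB2HSV)
m=o['mask']
for nm,lo,hi,z in [('fin',(3,90,90),(16,255,255),.061),('dots',(20,150,150),(32,255,255),.061)]:
    mm=(cv2.inRange(h,lo,hi)>0)&m; r,c=np.nonzero(mm); print(nm,len(r))
    if len(r)>20:
        q=np.array([at_z(p,x,y,z)[:2] for x,y in zip(c,r)]);cen=q.mean(0);w,v=np.linalg.eigh(np.cov((q-cen).T));print(cen,np.degrees(np.arctan2(v[1,1],v[0,1])))
```

```text
t 4.55 pos [0.3775 0.3828 0.2994] q [ 6.00e-04  9.99e-01  4.46e-02 -4.00e-04] F [ 1.2 -0.3  1.6] gap 1.003 grip 0.0 j [ 0.58 -0.09  1.72 -0.    1.51  2.06]
{'location': [143.2, 309.4], 'confidence': 0.67} [0.44472776 0.39628632 0.        ]
0.9 [308.2, 145.7, 28.1, 89.3]
fin 1049
[0.44359732 0.39680128] -175.18926812312384
dots 0
```

View pics/w2.png

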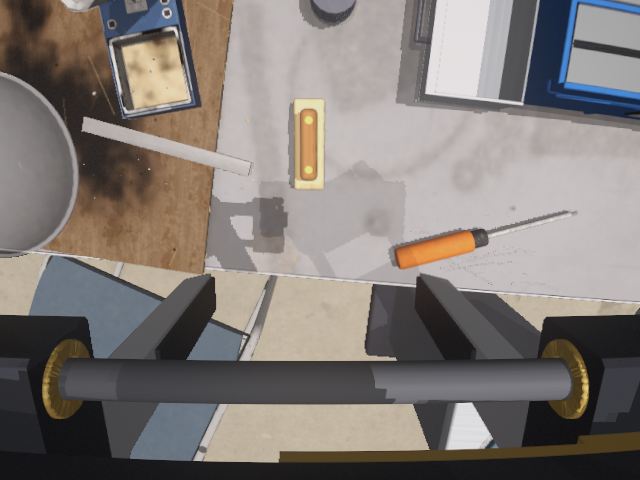

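The scraper is dead ahead at (309,144), upright in the picture, with clear space on both sides.

move_arm(
  commands=[
    [0,[6.7,-0.8,8],[0,0,0]],
    [0,[6.7,-0.8,16],[0,0,0]],
    [0,[6.7,-0.8,16],[0,0,0]],
    [0,[6.7,-0.8,16],[0,0,0]],
    [0,[6.7,-0.8,20],[0,0,0]],
    [0,[6.7,-0.8,22],[0,0,0]],
    [0,[6.7,-0.8,24],[0,0,0]],
    [0,[6.7,-0.8,24.5],[0,0,0]],
  ],
)

```text
clock: 5.5
eef_pos: [0.4432, 0.3959, 0.0539]
ee_rot: [0.0, 0.999, 0.044, -0.001]
wrist_force: [-0.5, 1.4, 0.1]
finger_gap: 1.0
grip_force: 0.0
```

move_arm(
  commands=[
    [0,[0,0,0],[0,0,0]],
    [0.8,[0,0,0],[0,0,0]],
    [0.9,[0,0,0],[0,0,0]],
    [1,[0,0,0],[0,0,0]],
    [1,[0,0,0],[0,0,0]],
    [1,[0,0,0],[0,0,0]],
    [1,[0,0,0],[0,0,0]],
    [1,[0,0,0],[0,0,0]],
  ],
)

```text
clock: 6.3
eef_pos: [0.4431, 0.3973, 0.0547]
ee_rot: [0.0, 0.999, 0.045, -0.0]
wrist_force: [0.1, -0.4, 0.2]
finger_gap: 0.441
grip_force: 0.0
```

Run:
```python
from h import *
st()
```

```text
t 6.3 pos [0.4431 0.3973 0.0547] q [ 0.      0.999   0.0447 -0.    ] F [ 0.1 -0.4  0.2] gap 0.441 grip 0.0 j [0.54 0.28 1.79 0.   1.07 2.02]
```

move_arm(
  commands=[
    [1,[0,0,0],[0,0,0]],
    [1,[0,0,0],[0,0,0]],
    [1,[0,0,0],[0,0,0]],
    [1,[0,0,0],[0,0,0]],
    [1,[0,0,0],[0,0,0]],
    [1,[0,0,0],[0,0,0]],
    [1,[0,0,-1],[0,0,0]],
    [1,[0,0,-3],[0,0,0]],
  ],
)

```text
clock: 7.1
eef_pos: [0.4419, 0.3966, 0.0839]
ee_rot: [0.001, 0.999, 0.045, -0.002]
wrist_force: [-0.5, -0.2, -0.1]
finger_gap: 0.005
grip_force: 0.0
```

move_arm(
  commands=[
    [1,[0,0,-4],[0,0,0.089]],
    [1,[0,0,-8],[0,0,0.089]],
    [1,[0,0,-12],[0,0,0.089]],
    [1,[0,0,-16],[0,0,0.089]],
    [1,[0,0,-20],[0,0,0.089]],
    [1,[0,0,-20],[0,0,0.089]],
  ],
)

```text
clock: 7.7
eef_pos: [0.4457, 0.399, 0.2934]
ee_rot: [-0.003, 1.0, 0.0, 0.006]
wrist_force: [0.6, -0.1, 0.3]
finger_gap: 0.005
grip_force: 0.0
```

Run:
```python
from h import *
st();print(go(.6145,-.12,.25))
```

```text
t 7.7 pos [0.4457 0.399  0.2934] q [-3.5e-03  1.0e+00  2.0e-04  5.8e-03] F [ 0.6 -0.1  0.3] gap 0.005 grip 0.0 j [ 0.54  0.05  1.59 -0.    1.48  2.11]
([16.8, 51.94, 4.17], [-0.007, -0.012, 0.0])
```

The jaws shut on nothing, so I'll look.

Run:
```python
from h import *
s=st();p=shot('wrist','w3');print(manip.tip_extent)
for l in manip.landmark_of('scraper',p)[:2]: print(l, at_z(p,l['location'][1],l['location'][0],0))
q=shot('side');b=cv2.resize(q['img'][140:230,370:490],(640,480),interpolation=cv2.INTER_CUBIC)
cv2.imwrite('pics/c3.png',cv2.resize(np.hstack([p['img'],b]),(800,300))[:,:,::-1])
for l in manip.landmark_of('scraper',q)[:2]: print(l, at_z(q,l['location'][1],l['location'][0],0))
```

```text
t 7.7 pos [0.4457 0.399  0.2934] q [-3.5e-03  1.0e+00  2.0e-04  5.8e-03] F [ 0.6 -0.1  0.3] gap 0.005 grip 0.0 j [ 0.54  0.05  1.59 -0.    1.48  2.11]
0.022
{'location': [208.3, 320.6], 'confidence': 0.94} [ 4.41165579e-01  3.95627608e-01 -5.55111512e-17]
{'location': [185.6, 425.8], 'confidence': 0.79} [0.44210367 0.38949397 0.        ]
```

View pics/c3.png

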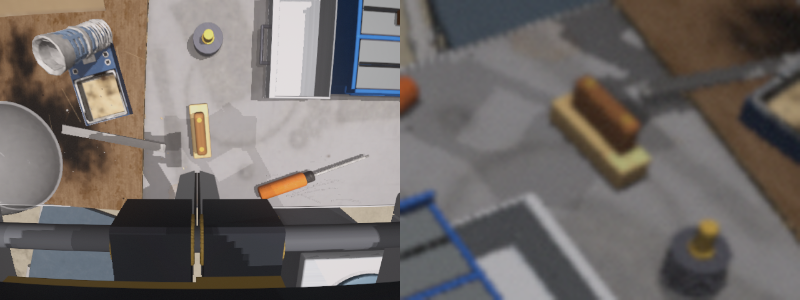

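Run:
```python
from h import *
s=manip.state();p=shot('wrist')
Rm=R.from_quat(np.array(s['ee_rot'])[[1,2,3,0]]).as_matrix();e=np.array(s['eef_pos'])
for d in [0,.022]: print(d,proj(p,e+Rm[:,2]*d))
b=cv2.resize(p['img'][150:390,220:420],(500,600),interpolation=cv2.INTER_CUBIC)
q=shot('side');c=cv2.resize(q['img'][90:210,380:480],(300,600) if 0 else (300,360),interpolation=cv2.INTER_CUBIC)
out=np.zeros((600,800,3),np.uint8);out[:,:500]=b;out[:360,500:]=c
for d in [0,.022]: print('side',d,proj(q,e+Rm[:,2]*d))
cv2.imwrite('pics/c4.png',out[:,:,::-1])
```

```text
0 (np.float64(316.8337709004442), np.float64(285.51967639069994))
0.022 (np.float64(316.71418761197003), np.float64(271.8087047860599))
side 0 (np.float64(449.0831720390671), np.float64(104.85114148336572))
side 0.022 (np.float64(447.13803673823656), np.float64(112.18171974203324))
```

View pics/c4.png

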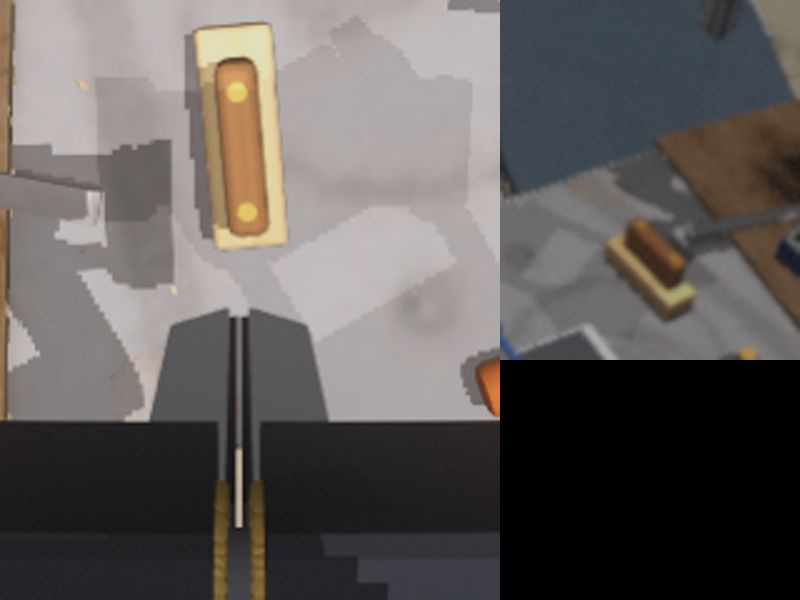

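Run:
```python
from h import *
p=shot('wrist');st()
a=at_z(p,220+237/2.5,150+92/2.5,.061);b=at_z(p,220+247/2.5,150+212/2.5,.061);print(a,b,(a+b)/2,np.degrees(np.arctan2(a[1]-b[1],a[0]-b[0])))
print(go(.4435,.397,.053,.085))
```

```text
t 8.05 pos [0.4424 0.3969 0.2828] q [ 8.0e-04  1.0e+00  1.0e-04 -1.4e-03] F [-0.1 -0.4 -0.7] gap 0.004 grip 0.0 j [0.54 0.06 1.6  0.   1.48 2.11]
[0.4669509  0.39782344 0.061     ] [0.4171785 0.393654  0.061    ] [0.4420647  0.39573872 0.061     ] 4.788484936362097
([0.18, -0.05, 22.98], [0.002, 0.003, -0.085])
```

move_arm(
  commands=[
    [0,[0,0,4],[0,0,-0.085]],
    [0,[0,0,8],[0,0,-0.085]],
    [0,[0,0,10],[0,0,-0.085]],
    [0,[0,0.1,12],[0,0,-0.085]],
    [0,[0,0.1,13],[0,0,-0.085]],
    [0,[0,0.1,14],[0,0,-0.085]],
    [0,[0,0.1,15],[0,0,-0.085]],
    [0,[0,0.1,15],[0,0,-0.085]],
  ],
)

```text
clock: 8.85
eef_pos: [0.4425, 0.3959, 0.1335]
ee_rot: [0.0, 0.999, 0.043, -0.001]
wrist_force: [-0.0, -0.7, -0.3]
finger_gap: 0.649
grip_force: 0.0
```

move_arm(
  commands=[
    [0.3,[0,0,3],[0,0,0]],
    [0.3,[0,0,5],[0,0,0]],
    [0.3,[0,0,7],[0,0,0]],
    [0.3,[0,0,8],[0,0,0]],
    [0.3,[0,0,8],[0,0,0]],
    [0.3,[0,0,8],[0,0,0]],
  ],
)

```text
clock: 9.45
eef_pos: [0.4438, 0.3968, 0.0559]
ee_rot: [-0.0, 0.999, 0.043, 0.001]
wrist_force: [0.4, 0.6, 0.0]
finger_gap: 0.703
grip_force: 0.0
```

move_arm(
  commands=[
    [1,[0,0,0],[0,0,0]],
    [1,[0,0,0],[0,0,0]],
    [1,[0,0,0],[0,0,0]],
    [1,[0,0,0],[0,0,0]],
    [1,[0,0,0],[0,0,0]],
    [1,[0,0,0],[0,0,0]],
    [1,[0,0,0],[0,0,0]],
    [1,[0,0,0],[0,0,0]],
  ],
)

```text
clock: 10.25
eef_pos: [0.4431, 0.3963, 0.0547]
ee_rot: [0.0, 0.999, 0.043, -0.0]
wrist_force: [-0.1, -0.2, 0.5]
finger_gap: 0.055
grip_force: 0.0
```

Run:
```python
from h import *
s=st();p=shot('wrist');q=shot('side')
b=cv2.resize(p['img'][180:400,240:400],(400,550),interpolation=cv2.INTER_CUBIC)
c=cv2.resize(q['img'][140:220,390:470],(400,400),interpolation=cv2.INTER_CUBIC)
out=np.zeros((550,800,3),np.uint8);out[:,:400]=b;out[:400,400:]=c
cv2.imwrite('pics/c5.png',out[:,:,::-1])
e=np.array(s['eef_pos'])
for d in (0,.022): print(proj(p,e-[0,0,d]),proj(q,e-[0,0,d]))
```

```text
t 10.25 pos [0.4431 0.3963 0.0547] q [ 0.      0.9991  0.0426 -0.    ] F [-0.1 -0.2  0.5] gap 0.055 grip 0.0 j [0.54 0.28 1.79 0.   1.07 2.02]
(np.float64(316.72716271067696), np.float64(285.5806208313316)) (np.float64(431.4704042427003), np.float64(171.80081666705968))
(np.float64(316.6127573449197), np.float64(271.8638572998457)) (np.float64(430.02486491767047), np.float64(177.25430420244325))
```

View pics/c5.png

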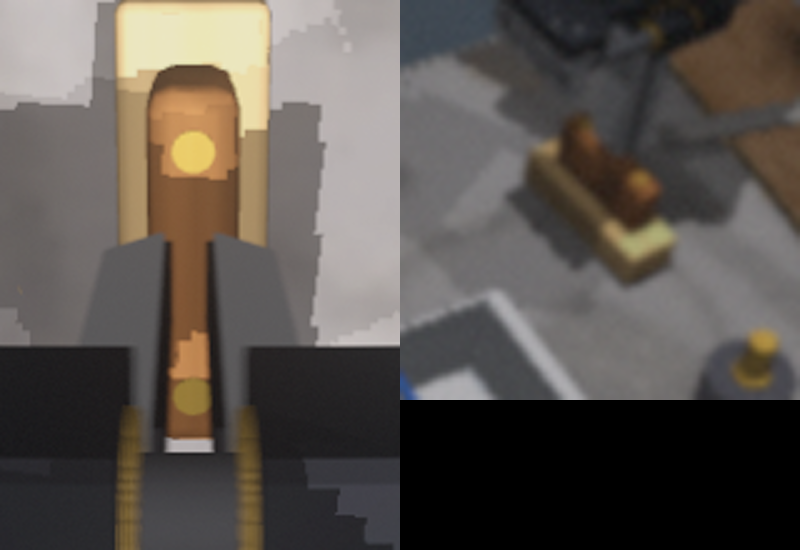

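Run:
```python
from h import *
s=st();p=shot('wrist')
for z in (.0,.03,.045,.061):
  a=at_z(p,240+193/2.5,180+152/2.5,z);b=at_z(p,240+191/2.5,180+397/2.5,z);print(z,a,b,np.linalg.norm(a-b))
  a=at_z(p,240+150/2.5,180+130/2.5,z);b=at_z(p,240+238/2.5,180+130/2.5,z);print('finw',np.linalg.norm(a-b))
```

```text
t 10.35 pos [0.4431 0.3963 0.0547] q [ 0.      0.9991  0.0426 -0.    ] F [-0.3  0.2 -0.2] gap 0.007 grip 0.0 j [ 0.54  0.28  1.79 -0.    1.07  2.02]
0.0 [0.45268361 0.39667299 0.        ] [0.38620374 0.39141861 0.        ] 0.06668719247298119
finw 0.021712557754254885
0.03 [0.45989647 0.39742001 0.03      ] [0.40154754 0.39280828 0.03      ] 0.05853089697093845
finw 0.01905696481981512
0.045 [0.4635029  0.39779352 0.045     ] [0.40921944 0.39350311 0.045     ] 0.0544527492199171
finw 0.01772916835259524
0.061 [0.46734976 0.39819193 0.061     ] [0.4174028  0.39424426 0.061     ] 0.050102724952160914
finw 0.016312852120894
```

move_arm(
  commands=[
    [1,[0,0,0],[0,0,0]],
    [1,[0,0,0],[0,0,0]],
  ],
)

```text
clock: 10.6
eef_pos: [0.4431, 0.3963, 0.0548]
ee_rot: [-0.0, 0.999, 0.043, 0.0]
wrist_force: [0.9, 0.0, -0.0]
finger_gap: 0.006
grip_force: 0.0
```

Run:
```python
from h import *
s=st();p=shot('wrist');e=np.array(s['eef_pos'])
for d in (-.02,-.01,-.006,0,.01,.022): print(d,[round(proj(p,e+[dx,0,-d])[1],1) for dx in (-.008,0,.008)])
b=cv2.resize(p['img'][200:380,220:420],(800,600) if 0 else (660,594),interpolation=cv2.INTER_CUBIC);cv2.imwrite('pics/c6.png',b[:,:,::-1])
```

```text
t 10.6 pos [0.4431 0.3963 0.0548] q [-0.      0.9991  0.0426  0.    ] F [ 0.9  0.  -0. ] gap 0.006 grip 0.0 j [0.54 0.28 1.79 0.   1.07 2.02]
-0.02 [np.float64(317.3), np.float64(300.8), np.float64(284.0)]
-0.01 [np.float64(308.5), np.float64(292.8), np.float64(276.8)]
-0.006 [np.float64(305.3), np.float64(289.8), np.float64(274.1)]
0 [np.float64(300.6), np.float64(285.6), np.float64(270.2)]
0.01 [np.float64(293.4), np.float64(279.0), np.float64(264.3)]
0.022 [np.float64(285.6), np.float64(271.9), np.float64(257.9)]
```

View pics/c6.png

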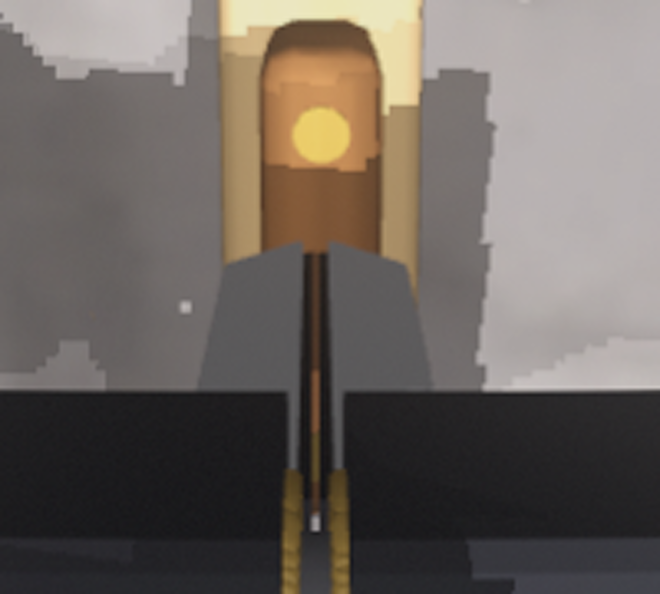

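move_arm(
  commands=[
    [1,[0,0,0.1],[0,0,0]],
    [1,[0,0,0.2],[0,0,0]],
    [1,[0,0,0.2],[0,0,0]],
  ],
)

```text
clock: 10.95
eef_pos: [0.4429, 0.3962, 0.0525]
ee_rot: [0.0, 0.999, 0.043, -0.0]
wrist_force: [-0.8, 0.9, -0.1]
finger_gap: 0.002
grip_force: 0.0
```

move_arm(
  commands=[
    [1,[0,0,0.1],[0,0,0]],
    [1,[0,0,0.2],[0,0,0]],
    [1,[0,0,0.2],[0,0,0]],
  ],
)

```text
clock: 11.25
eef_pos: [0.443, 0.3962, 0.0505]
ee_rot: [0.0, 0.999, 0.043, -0.0]
wrist_force: [-0.0, -0.2, -0.6]
finger_gap: 0.008
grip_force: 0.0
```

move_arm(
  commands=[
    [1,[0,0,0.1],[0,0,0]],
    [1,[0,0,0.2],[0,0,0]],
    [1,[0,0,0.2],[0,0,0]],
  ],
)

```text
clock: 11.55
eef_pos: [0.4432, 0.3965, 0.0496]
ee_rot: [-0.0, 0.999, 0.043, -0.0]
wrist_force: [-1.6, -1.1, 5.0]
finger_gap: 0.006
grip_force: 2.4
```

move_arm(
  commands=[
    [0.6,[0,0,-0.6],[0,0,0]],
    [0.6,[0,0,-0.6],[0,0,0]],
    [0.6,[0,0,-0.6],[0,0,0]],
    [0.6,[0,0,-0.6],[0,0,0]],
    [0.6,[0,0,-0.6],[0,0,0]],
    [0.6,[0,0,-0.6],[0,0,0]],
    [0.6,[0,0,-0.6],[0,0,0]],
  ],
)

```text
clock: 12.25
eef_pos: [0.4431, 0.3962, 0.0546]
ee_rot: [0.0, 0.999, 0.043, -0.0]
wrist_force: [-0.2, -0.4, -0.0]
finger_gap: 0.401
grip_force: 0.0
```

move_arm(
  commands=[
    [0.6,[0,0,0.5],[0,0,0]],
    [0.6,[0,0,1],[0,0,0]],
    [0.6,[0,0,1.3],[0,0,0]],
    [0.6,[0,0,1.6],[0,0,0]],
    [0.6,[0,0,1.6],[0,0,0]],
  ],
)

```text
clock: 12.75
eef_pos: [0.4427, 0.3961, 0.038]
ee_rot: [0.0, 0.999, 0.043, -0.001]
wrist_force: [-0.5, 0.4, -0.5]
finger_gap: 0.402
grip_force: 0.0
```

move_arm(
  commands=[
    [0.6,[0,0,0.5],[0,0,0]],
    [0.6,[0,0,1],[0,0,0]],
    [0.6,[0,0,1.3],[0,0,0]],
    [0.6,[0,0,1.5],[0,0,0]],
    [0.6,[0,0,1.5],[0,0,0]],
  ],
)

```text
clock: 13.25
eef_pos: [0.4429, 0.3962, 0.0234]
ee_rot: [0.0, 0.999, 0.043, -0.0]
wrist_force: [0.2, 0.3, -0.1]
finger_gap: 0.401
grip_force: 0.0
```

move_arm(
  commands=[
    [1,[0,0,0],[0,0,0]],
    [1,[0,0,0],[0,0,0]],
    [1,[0,0,0],[0,0,0]],
    [1,[0,0,0],[0,0,0]],
    [1,[0,0,0],[0,0,0]],
    [1,[0,0,0],[0,0,0]],
  ],
)

```text
clock: 13.85
eef_pos: [0.4432, 0.3963, 0.0239]
ee_rot: [-0.0, 0.999, 0.043, 0.0]
wrist_force: [0.6, -0.6, 0.1]
finger_gap: 0.192
grip_force: 30.0
```

move_arm(
  commands=[
    [1,[0,0,-3],[0,0,0]],
    [1,[0,0,-8],[0,0,0.086]],
    [1,[0,0,-13],[0,0,0.086]],
    [1,[0,0,-18],[0,0,0.086]],
    [1,[0,0,-21],[0,0,0.086]],
    [1,[0,0,-21],[0,0,0.086]],
    [1,[0,0,-21],[0,0,0.086]],
  ],
)

```text
clock: 14.55
eef_pos: [0.4426, 0.3961, 0.2327]
ee_rot: [0.0, 1.0, -0.0, -0.001]
wrist_force: [0.5, -0.3, -3.3]
finger_gap: 0.189
grip_force: 30.0
```

Run:
```python
from h import *
st();print(go(.6145,-.12,.19))
```

```text
t 14.55 pos [0.4426 0.3961 0.2327] q [ 3.e-04  1.e+00 -3.e-04 -5.e-04] F [ 0.5 -0.3 -3.3] gap 0.189 grip 29.98302072286606 j [0.54 0.09 1.67 0.   1.39 2.11]
([17.23, 51.59, 4.27], [0.001, 0.001, -0.001])
```

move_arm(
  commands=[
    [1,[10,30,0],[0,0,0]],
    [1,[10,30,0],[0,0,0]],
    [1,[10,30,0],[0,0,0]],
    [1,[10,30,0],[0,0,0]],
    [1,[10,30,0],[0,0,0]],
    [1,[10,30,0],[0,0,0]],
    [1,[10,30,0],[0,0,0]],
    [1,[10,30,0],[0,0,0]],
  ],
)

```text
clock: 15.35
eef_pos: [0.5419, 0.0943, 0.2304]
ee_rot: [-0.0, 1.0, -0.002, -0.003]
wrist_force: [0.1, 0.0, -2.5]
finger_gap: 0.19
grip_force: 30.0
```

move_arm(
  commands=[
    [1,[7.2,21.6,0],[0,0,0]],
    [1,[7.2,21.6,0],[0,0,0]],
    [1,[7.2,21.6,0],[0,0,0]],
    [1,[7.2,21.6,0],[0,0,0]],
    [1,[7.2,21.6,0],[0,0,0]],
    [1,[7.2,21.6,0],[0,0,0]],
    [1,[7.2,21.6,3],[0,0,0]],
    [1,[7.2,21.6,3],[0,0,0]],
  ],
)

```text
clock: 16.15
eef_pos: [0.6115, -0.1166, 0.1979]
ee_rot: [-0.002, 1.0, 0.001, -0.005]
wrist_force: [-0.9, 1.5, -3.4]
finger_gap: 0.189
grip_force: 30.0
```

Run:
```python
from h import *
st();print(go(.6145,-.12,.1425));p=shot('wrist','w7')
for l in manip.landmark_of('chip_0',p): print(round(l['confidence'],2),np.round(l['location']),at_z(p,l['location'][1],l['location'][0],.117).round(3))
for l in manip.landmark_of('scraper',p)[:1]: print(l)
print(manip.outline_of('scraper',p)[0]['rect'])
```

```text
t 16.15 pos [ 0.6115 -0.1166  0.1979] q [-2.3e-03  1.0e+00  5.0e-04 -5.0e-03] F [-0.9  1.5 -3.4] gap 0.189 grip 29.983150362968445 j [-0.37  0.19  1.62  0.    1.35  1.2 ]
([0.35, 0.37, 5.53], [-0.005, 0.01, 0.001])
0.84 [226.  14.] [0.624 0.1   0.117]
0.79 [301. 238.] [ 0.569 -0.06   0.117]
0.74 [217. 214.] [ 0.63  -0.047  0.117]
{'location': [271.6, 316.9], 'confidence': 0.96}
[314.3, 271.3, 69.0, 181.0]
```

View pics/w7.png

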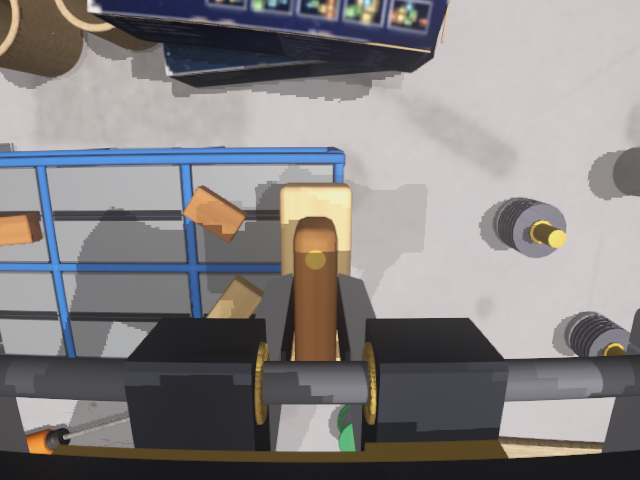

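Chips are at (214,217), (237,301) and (10,228), and the scraper at (316,271) hovers over the lid's -y end.

move_arm(
  commands=[
    [1,[-0.2,0,2],[0,0,0]],
    [1,[-0.2,0,4],[0,0,0]],
    [1,[-0.2,0,4],[0,0,0]],
    [1,[-0.2,0,4],[0,0,0]],
    [1,[-0.2,0,4],[0,0,0]],
  ],
)

```text
clock: 16.85
eef_pos: [0.6138, -0.12, 0.1658]
ee_rot: [0.001, 1.0, -0.0, 0.001]
wrist_force: [0.4, 0.0, -1.3]
finger_gap: 0.187
grip_force: 30.0
```

Run:
```python
from h import *
st();print(go(.6125,-.12,.142))
```

```text
t 16.85 pos [ 0.6138 -0.12    0.1658] q [ 6.0e-04  1.0e+00 -2.0e-04  1.4e-03] F [ 0.4  0.  -1.3] gap 0.187 grip 29.983138740062714 j [-0.37  0.21  1.65  0.    1.28  1.2 ]
([-0.14, -0.0, 2.38], [0.001, -0.003, -0.0])
```

move_arm(
  commands=[
    [1,[-0.1,0,1.2],[0,0,0]],
    [1,[-0.1,0,2],[0,0,0]],
    [1,[-0.1,0,2.3],[0,0,0]],
    [1,[-0.1,0,2.3],[0,0,0]],
  ],
)

```text
clock: 17.25
eef_pos: [0.6115, -0.1198, 0.1409]
ee_rot: [-0.0, 1.0, -0.0, -0.0]
wrist_force: [-1.4, 0.3, 1.4]
finger_gap: 0.19
grip_force: 30.0
```

move_arm(
  commands=[
    [1,[0,-1,0],[0,0,0]],
    [1,[0,-3,0],[0,0,0]],
    [1,[0,-5,0],[0,0,0]],
    [1,[0,-7,0],[0,0,0]],
    [1,[0,-9,0],[0,0,0]],
    [1,[0,-11,0],[0,0,0]],
    [1,[0,-13,0],[0,0,0]],
    [1,[0,-15,0],[0,0,0]],
  ],
)

```text
clock: 18.05
eef_pos: [0.612, 0.0312, 0.1409]
ee_rot: [0.0, 1.0, -0.0, 0.0]
wrist_force: [-0.4, -2.2, -0.3]
finger_gap: 0.189
grip_force: 30.0
```

Run:
```python
from h import *
st();p=shot('wrist','w8')
for n in ['wrist','side']:
  if n=='side': p=shot('side')
  for l in manip.landmark_of('chip_0',p): print(n,round(l['confidence'],2),np.round(l['location']),at_z(p,l['location'][1],l['location'][0],.117).round(3))
```

```text
t 18.05 pos [0.612  0.0312 0.1409] q [ 4.e-04  1.e+00 -2.e-04  4.e-04] F [-0.4 -2.2 -0.3] gap 0.189 grip 29.997288286685944 j [-0.13  0.21  1.7  -0.    1.23  1.44]
wrist 0.9 [248. 197.] [0.625 0.097 0.117]
wrist 0.62 [207. 261.] [0.647 0.061 0.117]
side 0.71 [240. 373.] [0.621 0.104 0.117]
side 0.6 [254. 365.] [0.648 0.067 0.117]
side 0.47 [229. 326.] [0.544 0.017 0.117]
```

View pics/w8.png

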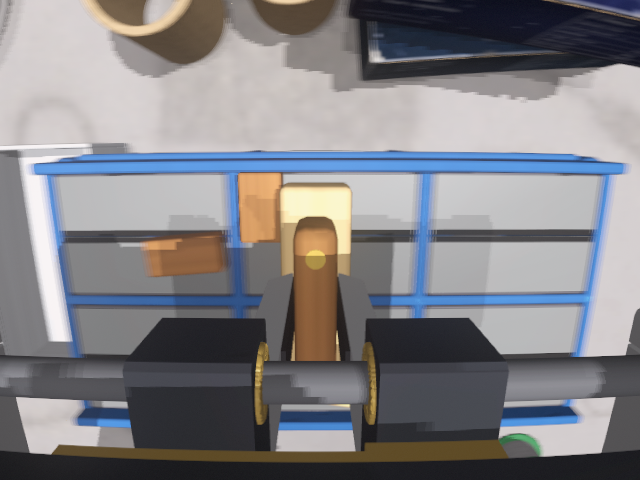

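Two chips ride ahead of the block, at (260,207) and (186,254), and the third slipped to the near side. I'll finish this swath and then do the near lane.

move_arm(
  commands=[
    [1,[0,-2,0],[0,0,0]],
    [1,[0,-4,0],[0,0,0]],
    [1,[0,-6,0],[0,0,0]],
    [1,[0,-8,0],[0,0,0]],
    [1,[0,-10,0],[0,0,0]],
    [1,[0,-12,0],[0,0,0]],
    [1,[0,-14,0],[0,0,0]],
    [1,[0,-15.3,0],[0,0,0]],
  ],
)

```text
clock: 19.05
eef_pos: [0.6124, 0.1829, 0.1409]
ee_rot: [0.001, 1.0, -0.001, 0.0]
wrist_force: [0.5, -1.7, 0.7]
finger_gap: 0.189
grip_force: 30.0
```

move_arm(
  commands=[
    [1,[0,0,0],[0,0,0]],
    [1,[0,0,-3],[0,0,0]],
    [1,[0,0,-5],[0,0,0]],
    [1,[0,0,-5],[0,0,0]],
  ],
)

```text
clock: 19.45
eef_pos: [0.6139, 0.1824, 0.1938]
ee_rot: [-0.0, 1.0, -0.001, 0.003]
wrist_force: [0.1, 0.1, -1.7]
finger_gap: 0.188
grip_force: 30.0
```

Run:
```python
from h import *
st();
for n in ['wrist','side','scene']:
  p=shot(n)
  for l in manip.landmark_of('chip_0',p): print(n,round(l['confidence'],2),np.round(l['location']),at_z(p,l['location'][1],l['location'][0],.117).round(3),at_z(p,l['location'][1],l['location'][0],.003).round(3))
print(go(.573,-.03,.19))
```

```text
t 19.45 pos [0.6139 0.1824 0.1938] q [-3.0e-04  1.0e+00 -9.0e-04  2.8e-03] F [ 0.1  0.1 -1.7] gap 0.188 grip 29.99634325504303 j [ 0.11  0.22  1.59 -0.    1.33  1.68]
wrist 0.96 [178. 248.] [0.661 0.227 0.117] [0.652 0.246 0.003]
wrist 0.94 [220. 251.] [0.633 0.227 0.117] [0.612 0.245 0.003]
wrist 0.79 [336. 542.] [0.547 0.016 0.117] [ 0.489 -0.055  0.003]
wrist 0.74 [199. 489.] [0.647 0.067 0.117] [0.633 0.017 0.003]
side 0.61 [242. 419.] [0.673 0.197 0.117] [0.61  0.259 0.003]
side 0.54 [228. 323.] [0.54  0.012 0.117] [0.46  0.049 0.003]
side 0.46 [253. 426.] [0.705 0.196 0.117] [0.647 0.258 0.003]
scene 0.53 [246. 308.] [0.557 0.002 0.117] [ 0.674 -0.038  0.003]
scene 0.51 [274. 226.] [0.543 0.252 0.117] [0.658 0.242 0.003]
scene 0.44 [285. 229.] [0.496 0.254 0.117] [0.605 0.244 0.003]
([-3.77, 21.29, -0.11], [0.0, 0.003, -0.001])
```

Run:
```python
from h import *
p=shot('wrist');h=cv2.cvtColor(p['img'],cv2.COLOR_RGB2HSV)
for (r,c) in [(178,248),(220,251),(336,542),(199,489),(199,470),(199,510)]: print((r,c),np.median(h[r-4:r+5,c-4:c+5].reshape(-1,3),axis=0))
m=cv2.inRange(h,(5,80,80),(25,255,255));n,_,s,cen=cv2.connectedComponentsWithStats(m)
for i in range(1,n):
    if s[i,4]>150: print(s[i],cen[i].round(),at_z(p,*cen[i],.123).round(3))
```

```text
(178, 248) [ 15. 125. 224.]
(220, 251) [ 12. 116. 134.]
(336, 542) [ 20.  80. 240.]
(199, 489) [113.  18. 189.]
(199, 470) [120.   3. 191.]
(199, 510) [120.   1. 188.]
[343   0  79  53 219] [378.  37.] [0.741 0.147 0.123]
[409   0  30  39 359] [422.  22.] [0.75  0.121 0.123]
[437   0  38  48 378] [453.  31.] [0.745 0.102 0.123]
[468   0  84  29 546] [520.  14.] [0.756 0.062 0.123]
[235 148  32  44 972] [251. 169.] [0.664 0.224 0.123]
[ 280  183   72  178 7767] [314. 278.] [0.592 0.185 0.123]
[233 194  32  47 929] [249. 217.] [0.634 0.226 0.123]
[ 57 227  38  29 724] [ 76. 241.] [0.618 0.343 0.123]
[   0  232   22  124 1222] [  7. 309.] [0.568 0.404 0.123]
[ 519  318   66   36 1196] [549. 332.] [0.551 0.018 0.123]
[255 342  14  83 689] [260. 383.] [0.513 0.223 0.123]
[362 343  15  82 678] [370. 383.] [0.512 0.144 0.123]
[ 18 404  18  49 336] [ 26. 426.] [0.468 0.41  0.123]
[  52  440  456   22 5615] [311. 453.] [0.452 0.187 0.123]
```

move_arm(
  commands=[
    [1,[-3.9,22.2,0],[0,0,0]],
    [1,[-3.9,22.2,0],[0,0,0]],
    [1,[-3.9,22.2,0],[0,0,0]],
    [1,[-3.9,22.2,0],[0,0,0]],
    [1,[-3.9,22.2,0],[0,0,0]],
    [1,[-3.9,22.2,3],[0,0,0]],
    [1,[-3.9,22.2,3],[0,0,0]],
    [1,[-3.9,22.2,3],[0,0,0]],
  ],
)

```text
clock: 20.6
eef_pos: [0.5721, -0.0384, 0.1599]
ee_rot: [-0.0, 1.0, -0.0, -0.001]
wrist_force: [-0.8, -0.6, -2.5]
finger_gap: 0.191
grip_force: 30.0
```

Run:
```python
from h import *
st();print(go(.5735,-.04,.1412))
```

```text
t 20.6 pos [ 0.5721 -0.0384  0.1599] q [-4.0e-04  1.0e+00 -2.0e-04 -1.2e-03] F [-0.8 -0.6 -2.5] gap 0.191 grip 29.99647557735443 j [-0.26  0.1   1.78  0.    1.26  1.31]
([0.15, 0.17, 1.87], [-0.001, 0.002, -0.0])
```

move_arm(
  commands=[
    [1,[0.1,0,1],[0,0,0]],
    [1,[0.1,0,1.9],[0,0,0]],
    [1,[0.1,0,1.9],[0,0,0]],
    [1,[0.1,-1,1.9],[0,0,0]],
    [1,[0.1,-3,1.9],[0,0,0]],
    [1,[0.1,-5,1.9],[0,0,0]],
    [1,[0.1,-7,1.9],[0,0,0]],
    [1,[0.1,-9,1.9],[0,0,0]],
  ],
)

```text
clock: 21.4
eef_pos: [0.5737, 0.0528, 0.142]
ee_rot: [-0.0, 1.0, -0.0, 0.0]
wrist_force: [-0.0, -0.2, -2.0]
finger_gap: 0.188
grip_force: 30.0
```

move_arm(
  commands=[
    [1,[0,-2,0],[0,0,0]],
    [1,[0,-4,0],[0,0,0]],
    [1,[0,-6,0],[0,0,0]],
    [1,[0,-8,0],[0,0,0]],
    [1,[0,-10,0],[0,0,0]],
    [1,[0,-12,0],[0,0,0]],
    [1,[0,-13.5,0],[0,0,0]],
    [1,[0,-13.5,0],[0,0,0]],
  ],
)

```text
clock: 22.2
eef_pos: [0.5736, 0.1882, 0.1418]
ee_rot: [-0.0, 1.0, 0.001, -0.0]
wrist_force: [-0.3, -0.1, -2.6]
finger_gap: 0.187
grip_force: 30.0
```

move_arm(
  commands=[
    [1,[0,0,-4],[0,0,0]],
    [1,[0,0,-8],[0,0,0]],
    [1,[0,0,-10],[0,0,0]],
    [1,[0,0,-10],[0,0,0]],
    [1,[0,0,-10],[0,0,0]],
  ],
)

```text
clock: 22.7
eef_pos: [0.5736, 0.1857, 0.2409]
ee_rot: [0.0, 1.0, -0.001, -0.0]
wrist_force: [0.6, 0.3, -1.9]
finger_gap: 0.189
grip_force: 30.0
```

Run:
```python
from h import *
st();
for n in ['wrist','side']:
  p=shot(n,n+'9')
  for l in manip.landmark_of('chip_0',p): print(n,round(l['confidence'],2),np.round(l['location']),at_z(p,l['location'][1],l['location'][0],.117).round(3),at_z(p,l['location'][1],l['location'][0],.003).round(3))
  h=cv2.cvtColor(p['img'],cv2.COLOR_RGB2HSV)
  m=cv2.inRange(h,(5,70,80),(28,255,255));k,_,s,cen=cv2.connectedComponentsWithStats(m)
  for i in range(1,k):
    X=at_z(p,*cen[i],.12)
    if s[i,4]>25 and .5<X[0]<.7 and -.16<X[1]<.3: print(s[i],cen[i].round(),X.round(3))
print(go(.4435,.396,.20,.086))
```

```text
t 22.7 pos [0.5736 0.1857 0.2409] q [ 2.e-04  1.e+00 -6.e-04 -4.e-04] F [ 0.6  0.3 -1.9] gap 0.189 grip 29.999420642852783 j [ 0.13  0.1   1.63 -0.    1.41  1.7 ]
wrist 0.81 [132. 257.] [0.651 0.23  0.117] [0.653 0.246 0.003]
wrist 0.8 [172. 258.] [0.621 0.231 0.117] [0.613 0.247 0.003]
wrist 0.74 [236. 268.] [0.57  0.224 0.117] [0.544 0.237 0.003]
wrist 0.65 [184. 130.] [0.612 0.331 0.117] [0.601 0.384 0.003]
[247 110  28  40 788] [260. 129.] [0.652 0.227 0.12 ]
[245 152  29  42 751] [258. 173.] [0.62 0.23 0.12]
[612 160  14   2  27] [618. 160.] [ 0.632 -0.052  0.12 ]
[ 250  182  102  179 8961] [311. 272.] [0.541 0.19  0.12 ]
side 0.42 [253. 425.] [0.704 0.194 0.117] [0.646 0.256 0.003]
side 0.4 [240. 414.] [0.662 0.19  0.117] [0.598 0.251 0.003]
[397 220  10   7  37] [402. 224.] [0.609 0.189 0.12 ]
[411 237  16  19 133] [418. 247.] [0.684 0.187 0.12 ]
([-12.94, -21.0, 3.98], [0.0, 0.004, -0.087])
```

View pics/wrist9.png

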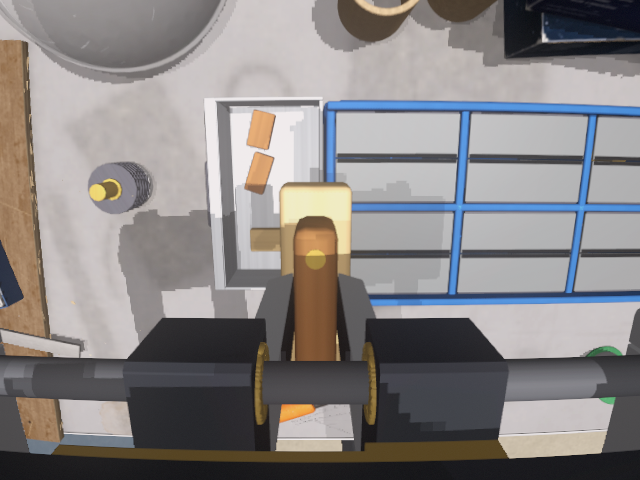

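All three chips lie in the tray at (261,129), (259,172) and (266,238), and the lid is bare. I'll return the scraper now.

move_arm(
  commands=[
    [1,[-13,-21,0],[0,0,0]],
    [1,[-13,-21,0],[0,0,0]],
    [1,[-13,-21,0],[0,0,0]],
    [1,[-13,-21,0],[0,0,0]],
    [1,[-13,-21,0],[0,0,0]],
    [1,[-13,-21,0],[0,0,0]],
    [1,[-13,-21,5],[0,0,0]],
    [1,[-13,-21,10],[0,0,0]],
  ],
)

```text
clock: 23.7
eef_pos: [0.4451, 0.3968, 0.1416]
ee_rot: [-0.001, 1.0, 0.0, 0.002]
wrist_force: [-0.0, 0.2, -3.1]
finger_gap: 0.191
grip_force: 30.0
```

move_arm(
  commands=[
    [1,[0,0,5],[0,0,0]],
    [1,[0,0,8],[0,0,0]],
    [1,[0,0,10],[0,0,0]],
    [1,[0,0,10.5],[0,0,0]],
    [1,[0,0,10.5],[0,0,0]],
    [1,[0,0,10.5],[0,0,0]],
  ],
)

```text
clock: 24.3
eef_pos: [0.4452, 0.3966, 0.0381]
ee_rot: [-0.001, 1.0, -0.001, 0.001]
wrist_force: [-0.4, -0.4, -1.6]
finger_gap: 0.192
grip_force: 30.0
```

Run:
```python
from h import *
st();print(go(.4435,.396,.0235,0))
```

```text
t 24.3 pos [0.4452 0.3966 0.0381] q [-5.e-04  1.e+00 -5.e-04  1.e-03] F [-0.4 -0.4 -1.6] gap 0.192 grip 29.99940186738968 j [ 0.54  0.31  1.79 -0.    1.04  2.11]
([-0.18, 0.06, 1.45], [-0.001, -0.002, -0.001])
```

move_arm(
  commands=[
    [1,[0,0,0.6],[0,0,0]],
    [1,[0,0,1.1],[0,0,0]],
    [1,[0,0,1.4],[0,0,0]],
    [1,[0,0,1.4],[0,0,0]],
    [1,[0,0,1.4],[0,0,0]],
  ],
)

```text
clock: 24.8
eef_pos: [0.4444, 0.3965, 0.0237]
ee_rot: [0.0, 1.0, -0.0, 0.0]
wrist_force: [-1.4, -2.1, 6.3]
finger_gap: 0.189
grip_force: 30.0
```

move_arm(
  commands=[
    [1,[0,0,0.05],[0,0,0]],
    [1,[0,0,0.05],[0,0,0]],
    [1,[0,0,0.05],[0,0,0]],
  ],
)

```text
clock: 25.1
eef_pos: [0.4445, 0.3965, 0.0238]
ee_rot: [0.0, 1.0, -0.0, 0.0]
wrist_force: [-2.7, -3.2, 9.1]
finger_gap: 0.189
grip_force: 30.0
```

move_arm(
  commands=[
    [0.5,[0,0,0],[0,0,0]],
    [0.5,[0,0,0],[0,0,0]],
    [0.5,[0,0,0],[0,0,0]],
    [0.5,[0,0,0],[0,0,0]],
    [0.5,[0,0,0],[0,0,0]],
    [0.5,[0,0,-2],[0,0,0]],
    [0.5,[0,0,-5],[0,0,0]],
    [0.5,[0,0,-9],[0,0,0]],
  ],
)

```text
clock: 25.9
eef_pos: [0.4427, 0.3954, 0.1112]
ee_rot: [0.001, 1.0, -0.0, -0.002]
wrist_force: [-0.1, 0.7, -0.5]
finger_gap: 0.493
grip_force: 0.0
```

move_arm(
  commands=[
    [1,[0,0,-4],[0,0,0]],
    [1,[0,0,-8],[0,0,0]],
    [1,[0,0,-11],[0,0,0]],
    [1,[0,0,-11],[0,0,0]],
    [1,[0,0,-11],[0,0,0]],
  ],
)

```text
clock: 26.4
eef_pos: [0.4442, 0.3963, 0.2223]
ee_rot: [-0.0, 1.0, -0.0, 0.0]
wrist_force: [-0.3, 0.5, -0.6]
finger_gap: 0.112
grip_force: 0.0
```

Run:
```python
from h import *
st();p=shot('side');w=shot('wrist')
for q in (p,w):
  for l in manip.landmark_of('scraper',q)[:1]: print(l, at_z(q,l['location'][1],l['location'][0],0))
print(go(.560,.1165,.22,0))
```

```text
t 26.4 pos [0.4442 0.3963 0.2223] q [-2.e-04  1.e+00 -3.e-04  3.e-04] F [-0.3  0.5 -0.6] gap 0.112 grip 0.0 j [ 0.54  0.1   1.67 -0.    1.37  2.11]
{'location': [186.2, 430.0], 'confidence': 0.67} [4.49339579e-01 3.99360335e-01 1.11022302e-16]
{'location': [211.4, 315.9], 'confidence': 0.8} [0.44337228 0.39597404 0.        ]
([11.71, 27.91, 0.01], [0.002, 0.003, -0.001])
```

move_arm(
  commands=[
    [1,[11.6,28,0],[0,0,0]],
    [1,[11.6,28,0],[0,0,0]],
    [1,[11.6,28,0],[0,0,0]],
    [1,[11.6,28,0],[0,0,0]],
    [1,[11.6,28,0],[0,0,0]],
    [1,[11.6,28,0],[0,0,0]],
    [1,[11.6,28,0],[0,0,0]],
    [1,[11.6,28,0],[0,0,0]],
  ],
)

```text
clock: 27.4
eef_pos: [0.5596, 0.1153, 0.2209]
ee_rot: [-0.0, 1.0, -0.002, -0.001]
wrist_force: [-0.6, 0.1, -0.0]
finger_gap: 0.007
grip_force: 0.0
```

move_arm(
  commands=[
    [1,[0,0,5],[0,0,0]],
    [1,[0,0,8],[0,0,0]],
    [1,[0,0,10],[0,0,0]],
    [1,[0,0,11],[0,0,0]],
    [1,[0,0,12],[0,0,0]],
    [1,[0,0,13],[0,0,0]],
    [1,[0,0,14],[0,0,0]],
    [1,[0,0,15],[0,0,0]],
  ],
)

```text
clock: 28.2
eef_pos: [0.5607, 0.1163, 0.0725]
ee_rot: [0.0, 1.0, -0.0, 0.001]
wrist_force: [-0.1, 0.1, 0.3]
finger_gap: 0.004
grip_force: 0.6
```

move_arm(
  commands=[
    [1,[0,0,0.3],[0,0,0]],
    [1,[0,0,0.6],[0,0,0]],
    [1,[0,0,0.8],[0,0,0]],
    [1,[0,0,0.8],[0,0,0]],
  ],
)

```text
clock: 28.6
eef_pos: [0.5599, 0.1161, 0.0641]
ee_rot: [0.0, 1.0, -0.0, -0.0]
wrist_force: [0.0, -0.0, -0.9]
finger_gap: 0.001
grip_force: 1.7
```

move_arm(
  commands=[
    [1,[0,0,0.4],[0,0,0]],
    [1,[0,0,0.8],[0,0,0]],
    [1,[0,0,1],[0,0,0]],
    [1,[0,0,1],[0,0,0]],
  ],
)

```text
clock: 29.0
eef_pos: [0.5596, 0.1162, 0.0537]
ee_rot: [-0.0, 1.0, -0.0, -0.0]
wrist_force: [0.2, -0.9, -1.8]
finger_gap: 0.007
grip_force: 1.7
```

move_arm(
  commands=[
    [1,[0,0,0.2],[0,0,0]],
    [1,[0,0,0.4],[0,0,0]],
    [1,[0,0,0.4],[0,0,0]],
  ],
)

```text
clock: 29.3
eef_pos: [0.5599, 0.1162, 0.05]
ee_rot: [-0.0, 1.0, -0.0, -0.0]
wrist_force: [-0.6, -0.8, -0.7]
finger_gap: 0.004
grip_force: 1.3
```

Run:
```python
from h import *
s=st();q=shot('side');e=np.array(s['eef_pos'])
for d in (-.011,-.075,-.108,-.15): print(d,np.round(proj(q,e-[0,0,d]),1))
c=cv2.resize(q['img'][130:290,270:430],(600,600),interpolation=cv2.INTER_CUBIC);cv2.imwrite('pics/c10.png',c[:,:,::-1])
```

```text
t 29.3 pos [0.5599 0.1162 0.05  ] q [-0.e+00  1.e+00 -4.e-04 -0.e+00] F [-0.6 -0.8 -0.7] gap 0.004 grip 1.32888040272519 j [0.01 0.24 1.85 0.   1.05 1.58]
-0.011 [363.9 233.7]
-0.075 [365.8 217.7]
-0.108 [366.8 208.9]
-0.15 [368.2 197. ]
```

View pics/c10.png

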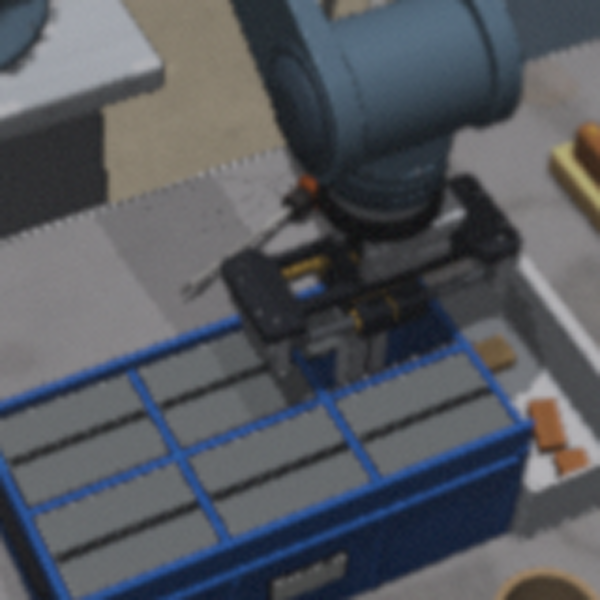

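The flap pair of cell 4 is open round the fingers and nothing was met 56 mm below the lid, so that cell is empty.

move_arm(
  commands=[
    [1,[0,0,-4],[0,0,0]],
    [1,[0,0,-8],[0,0,0]],
    [1,[0,0,-9],[0,0,0]],
    [1,[6.6,0,-9],[0,0,0]],
    [1,[6.6,0,-9],[0,0,0]],
    [1,[6.6,0,-9],[0,0,0]],
    [1,[6.6,0,-6],[0,0,0]],
    [1,[6.6,0,-4],[0,0,0]],
  ],
)

```text
clock: 30.15
eef_pos: [0.6244, 0.1163, 0.0884]
ee_rot: [-0.0, 1.0, -0.0, -0.001]
wrist_force: [-1.7, -0.1, 1.9]
finger_gap: 0.003
grip_force: 0.9
```

move_arm(
  commands=[
    [1,[0,0,1],[0,0,0]],
    [1,[0,0,1.8],[0,0,0]],
    [1,[0,0,2.1],[0,0,0]],
    [1,[0,0,2.4],[0,0,0]],
    [1,[0,0,2.6],[0,0,0]],
    [1,[0,0,2.6],[0,0,0]],
  ],
)

```text
clock: 30.75
eef_pos: [0.6262, 0.1162, 0.0646]
ee_rot: [-0.0, 1.0, -0.0, 0.0]
wrist_force: [-0.5, -0.3, 1.9]
finger_gap: 0.004
grip_force: 1.0
```

move_arm(
  commands=[
    [1,[0,0,0.2],[0,0,0]],
    [1,[0,0,0.3],[0,0,0]],
    [1,[0,0,0.3],[0,0,0]],
  ],
)

```text
clock: 31.05
eef_pos: [0.6259, 0.1162, 0.0612]
ee_rot: [-0.0, 1.0, -0.0, 0.0]
wrist_force: [0.6, 1.0, -0.1]
finger_gap: 0.004
grip_force: 0.7
```

move_arm(
  commands=[
    [1,[0,0,0.2],[0,0,0]],
    [1,[0,0,0.2],[0,0,0]],
  ],
)

```text
clock: 31.25
eef_pos: [0.6257, 0.1162, 0.0589]
ee_rot: [-0.0, 1.0, -0.0, -0.0]
wrist_force: [0.3, 1.0, 0.6]
finger_gap: 0.007
grip_force: 0.7
```

move_arm(
  commands=[
    [1,[0,0,0.4],[0,0,0]],
    [1,[0,0,0.7],[0,0,0]],
    [1,[0,0,0.7],[0,0,0]],
  ],
)

```text
clock: 31.55
eef_pos: [0.6254, 0.1162, 0.0514]
ee_rot: [0.0, 1.0, -0.0, -0.001]
wrist_force: [0.9, 0.9, -1.2]
finger_gap: 0.005
grip_force: 1.5
```

move_arm(
  commands=[
    [1,[0,0,-4],[0,0,0]],
    [1,[0,0,-8],[0,0,0]],
    [1,[0,0,-8],[0,0,0]],
    [1,[0,5,-8],[0,0,0]],
    [1,[0,10.2,-8],[0,0,0]],
    [1,[0,10.2,-8],[0,0,0]],
    [1,[0,10.2,-6],[0,0,0]],
    [1,[0,10.2,-4],[0,0,0]],
  ],
)

```text
clock: 32.35
eef_pos: [0.6263, 0.0139, 0.092]
ee_rot: [0.0, 1.0, -0.001, 0.001]
wrist_force: [-0.4, 0.3, 2.4]
finger_gap: 0.003
grip_force: 1.1
```

move_arm(
  commands=[
    [1,[0,0,1],[0,0,0]],
    [1,[0,0,1.8],[0,0,0]],
    [1,[0,0,2.2],[0,0,0]],
    [1,[0,0,2.6],[0,0,0]],
    [1,[0,0,2.8],[0,0,0]],
    [1,[0,0,2.8],[0,0,0]],
  ],
)

```text
clock: 32.95
eef_pos: [0.626, 0.0143, 0.0643]
ee_rot: [-0.0, 1.0, -0.0, 0.0]
wrist_force: [0.7, -0.1, -1.5]
finger_gap: 0.002
grip_force: 1.5
```

move_arm(
  commands=[
    [1,[0,0,0.2],[0,0,0]],
    [1,[0,0,0.4],[0,0,0]],
    [1,[0,0,0.4],[0,0,0]],
  ],
)

```text
clock: 33.25
eef_pos: [0.6258, 0.0141, 0.0601]
ee_rot: [0.0, 1.0, -0.0, -0.0]
wrist_force: [0.2, 0.0, 0.7]
finger_gap: 0.003
grip_force: 0.8
```

move_arm(
  commands=[
    [1,[0,0,0.4],[0,0,0]],
    [1,[0,0,0.8],[0,0,0]],
    [1,[0,0,0.8],[0,0,0]],
    [1,[0,0,0.8],[0,0,0]],
  ],
)

```text
clock: 33.65
eef_pos: [0.6252, 0.0142, 0.0515]
ee_rot: [-0.0, 1.0, -0.0, -0.001]
wrist_force: [0.5, -0.7, -2.1]
finger_gap: 0.006
grip_force: 2.1
```

Cells 3, 4 and 5 are empty, which is enough for the three engines. I'll fetch the right-hand engine first.

move_arm(
  commands=[
    [1,[0,0,-5],[0,0,0]],
    [1,[0,0,-10],[0,0,0]],
    [1,[0,0,-15],[0,0,0]],
    [1,[0,0,-20],[0,0,0]],
    [0.4,[0,5,-20],[0,0,0.15]],
    [0.4,[-2,10,-20],[0,0,0.3]],
    [0.4,[-4,15,-20],[0,0,0.45]],
    [0.4,[-5,19,-20],[0,0,0.6]],
  ],
)

```text
clock: 34.45
eef_pos: [0.5746, -0.1771, 0.2525]
ee_rot: [-0.0, 0.954, -0.299, 0.0]
wrist_force: [1.6, -0.1, -0.0]
finger_gap: 0.306
grip_force: 0.0
```

Run:
```python
from h import *
st();print(go(.555,-.28,.25,-.6))
```

```text
t 34.45 pos [ 0.5746 -0.1771  0.2525] q [-0.000e+00  9.544e-01 -2.986e-01  1.000e-04] F [ 1.6 -0.1 -0. ] gap 0.306 grip 0.0 j [-0.49  0.09  1.63  0.    1.43  1.69]
([4.25, 9.57, 0.25], [-0.0, -0.0, -0.006])
```

move_arm(
  commands=[
    [0.4,[4.2,9.6,0],[0,0,0]],
    [0.4,[4.2,9.6,0],[0,0,0]],
    [0.4,[4.2,9.6,0],[0,0,0]],
    [0.4,[4.2,9.6,0],[0,0,0]],
  ],
)

```text
clock: 34.85
eef_pos: [0.5556, -0.2796, 0.252]
ee_rot: [-0.0, 0.955, -0.297, -0.0]
wrist_force: [0.1, -1.3, -0.4]
finger_gap: 0.596
grip_force: 0.0
```

```bash
cat >> h.py <<'E'
def stem(p,xy):
    """refine an engine's x,y from its brass stem blob near the guess"""
    h=cv2.cvtColor(p['img'],cv2.COLOR_RGB2HSV);m=cv2.inRange(h,(18,110,60),(34,255,255))
    a=np.linspace(0,2*np.pi,24);xy=np.array(xy,float)
    c0=proj(p,[*xy,.058]);k,lab,s,cen=cv2.connectedComponentsWithStats(m)
    ok=[i for i in range(1,k) if s[i,4]>60 and np.hypot(*(cen[i]-c0))<60]
    if not ok: return None
    i=max(ok,key=lambda j:s[j,4])
    for _ in range(6):
        pts=np.array([proj(p,[xy[0]+.008*np.cos(t),xy[1]+.008*np.sin(t),z]) for t in a for z in (.044,.072)],np.float32)
        M=cv2.moments(cv2.convexHull(pts));c=np.array([M['m10']/M['m00'],M['m01']/M['m00']])
        xy+=at_z(p,*cen[i],.058)[:2]-at_z(p,*c,.058)[:2]
    return xy.round(4),int(s[i,4]),round(M['m00'])
def engines(names=('wrist','side')):
    for n in names:
        p=shot(n)
        for l in manip.landmark_of('engine_0',p):
            if l['confidence']<.3: continue
            r,c=l['location'];X=at_z(p,c,r,0);print(n,round(l['confidence'],2),X.round(3)[:2],stem(p,X[:2]))
E
python3 - <<'E'
from h import *
st();engines()
E
```

```text
t 34.85 pos [ 0.5556 -0.2796  0.252 ] q [-3.000e-04  9.549e-01 -2.970e-01 -2.000e-04] F [ 0.1 -1.3 -0.4] gap 0.596 grip 0.0 j [-0.65  0.14  1.57  0.    1.43  1.53]
wrist 0.93 [ 0.602 -0.314] (array([ 0.6045, -0.3119]), 242, 254)
wrist 0.62 [ 0.489 -0.407] (array([ 0.4852, -0.4063]), 362, 401)
side 0.95 [ 0.604 -0.311] (array([ 0.6058, -0.3124]), 84, 81)
side 0.81 [0.598 0.386] None
side 0.71 [ 0.476 -0.403] (array([ 0.4857, -0.4064]), 74, 81)
side 0.71 [0.429 0.407] None
side 0.47 [0.768 0.127] None
```

move_arm(
  commands=[
    [0.4,[5.9,-0.1,5],[0,0,0]],
    [0.4,[5.9,-0.1,10],[0,0,0]],
    [0.4,[5.9,-0.1,12],[0,0,0]],
    [0.4,[5.9,-0.1,14],[0,0,0]],
    [0.4,[5.9,-0.1,16],[0,0,0]],
    [0.4,[5.9,-0.1,18],[0,0,0]],
    [0.4,[5.9,-0.1,20],[0,0,0]],
    [0.4,[5.9,-0.1,20.6],[0,0,0]],
  ],
)

```text
clock: 35.85
eef_pos: [0.6045, -0.3086, 0.0436]
ee_rot: [-0.001, 0.956, -0.295, -0.002]
wrist_force: [-0.5, 0.9, -1.1]
finger_gap: 0.598
grip_force: 0.0
```

move_arm(
  commands=[
    [0.4,[0,0,0],[0,0,0]],
    [1,[0,0,0],[0,0,0]],
    [1,[0,0,0],[0,0,0]],
    [1,[0,0,0],[0,0,0]],
    [1,[0,0,0],[0,0,0]],
    [1,[0,0,0],[0,0,0]],
    [1,[0,0,0],[0,0,0]],
    [1,[0,0,0],[0,0,0]],
  ],
)

```text
clock: 36.65
eef_pos: [0.6053, -0.3116, 0.0465]
ee_rot: [0.0, 0.955, -0.296, 0.0]
wrist_force: [-0.5, -1.6, 0.3]
finger_gap: 0.157
grip_force: 29.9
```

Run:
```python
from h import *
st()
```

```text
t 36.65 pos [ 0.6053 -0.3116  0.0465] q [ 2.000e-04  9.552e-01 -2.959e-01  2.000e-04] F [-0.5 -1.6  0.3] gap 0.157 grip 29.878055155277252 j [-0.64  0.47  1.56 -0.    1.11  1.53]
```

move_arm(
  commands=[
    [1,[0,0,-1],[0,0,0]],
    [1,[0,0,-4],[0,0,0]],
    [1,[0,0,-8],[0,0,0]],
    [1,[0,0,-12],[0,0,0]],
    [1,[0,0,-16],[0,0,0]],
    [1,[0,0,-19],[0,0,0]],
    [1,[0,0,-19],[0,0,0]],
  ],
)

```text
clock: 37.35
eef_pos: [0.6076, -0.3126, 0.2426]
ee_rot: [0.002, 0.955, -0.296, 0.005]
wrist_force: [0.1, -1.2, -2.3]
finger_gap: 0.16
grip_force: 29.9
```

move_arm(
  commands=[
    [1,[-2,-3.5,0],[0,0,0]],
    [1,[-4.5,-7.5,0],[0,0,-0.1]],
    [1,[-7,-11.7,0],[0,0,-0.2]],
    [1,[-9.5,-15.9,0],[0,0,-0.3]],
    [1,[-12,-20,0],[0,0,-0.4]],
    [1,[-14.4,-24,0],[0,0,-0.5]],
    [1,[-16.8,-28,0],[0,0,-0.6]],
    [1,[-16.8,-28,0],[0,0,-0.6]],
  ],
)

```text
clock: 38.15
eef_pos: [0.6234, 0.0204, 0.2334]
ee_rot: [-0.001, 1.0, 0.004, -0.002]
wrist_force: [0.2, -1.4, -3.3]
finger_gap: 0.157
grip_force: 30.0
```

move_arm(
  commands=[
    [1,[0,0,0],[0,0,0]],
    [1,[0,0,0],[0,0,0]],
    [1,[0,0,0],[0,0,0]],
  ],
)

```text
clock: 38.45
eef_pos: [0.6247, 0.0133, 0.2354]
ee_rot: [-0.0, 1.0, -0.001, -0.001]
wrist_force: [0.0, -0.3, -2.8]
finger_gap: 0.159
grip_force: 30.0
```

Run:
```python
from h import *
st();print(go(.627,.0145,.0515,0))
p=shot('wrist')
# stem / body position relative to the jaws, and crate ref: is the engine centred
for l in manip.landmark_of('lid',p)[:1]: print(l,at_z(p,l['location'][1],l['location'][0],.117))
```

```text
t 38.45 pos [0.6247 0.0133 0.2354] q [-0.0e+00  1.0e+00 -1.5e-03 -6.0e-04] F [ 0.  -0.3 -2.8] gap 0.159 grip 29.996466636657715 j [-0.16  0.16  1.58 -0.    1.4   1.41]
([0.25, -0.12, 18.39], [-0.0, 0.001, -0.003])
```

move_arm(
  commands=[
    [1,[0.2,-0.1,3],[0,0,0]],
    [1,[0.2,-0.1,5],[0,0,0]],
    [1,[0.2,-0.1,7],[0,0,0]],
    [1,[0.2,-0.1,9],[0,0,0]],
    [1,[0.2,-0.1,11],[0,0,0]],
    [1,[0.2,-0.1,13],[0,0,0]],
    [1,[0.2,-0.1,15],[0,0,0]],
    [1,[0.2,-0.1,16.5],[0,0,0]],
  ],
)

```text
clock: 39.35
eef_pos: [0.6268, 0.0149, 0.0702]
ee_rot: [-0.0, 1.0, -0.001, -0.0]
wrist_force: [-1.3, -0.8, -2.3]
finger_gap: 0.16
grip_force: 30.6
```

move_arm(
  commands=[
    [1,[0,0,0.5],[0,0,0]],
    [1,[0,0,1],[0,0,0]],
    [1,[0,0,1.4],[0,0,0]],
    [1,[0,0,1.6],[0,0,0]],
    [1,[0,0,1.6],[0,0,0]],
  ],
)

```text
clock: 39.85
eef_pos: [0.6272, 0.0156, 0.0555]
ee_rot: [0.0, 1.0, -0.0, 0.0]
wrist_force: [0.8, -0.5, -2.4]
finger_gap: 0.161
grip_force: 31.2
```

move_arm(
  commands=[
    [1,[0,0,0.1],[0,0,0]],
    [1,[0,0,0.2],[0,0,0]],
    [1,[0,0,0.2],[0,0,0]],
  ],
)

```text
clock: 40.15
eef_pos: [0.6271, 0.0157, 0.0534]
ee_rot: [0.0, 1.0, -0.0, 0.0]
wrist_force: [0.5, -0.1, -1.3]
finger_gap: 0.158
grip_force: 30.6
```

move_arm(
  commands=[
    [1,[0,0,0.1],[0,0,0]],
    [1,[0,0,0.1],[0,0,0]],
    [1,[0,0,0.1],[0,0,0]],
  ],
)

```text
clock: 40.45
eef_pos: [0.6269, 0.0157, 0.0522]
ee_rot: [-0.0, 1.0, -0.0, -0.0]
wrist_force: [0.6, 1.0, -1.8]
finger_gap: 0.158
grip_force: 30.8
```

move_arm(
  commands=[
    [1,[0,0,0.1],[0,0,0]],
    [1,[0,0,0.1],[0,0,0]],
    [1,[0,0,0.1],[0,0,0]],
  ],
)

```text
clock: 40.75
eef_pos: [0.627, 0.0157, 0.0512]
ee_rot: [-0.0, 1.0, -0.0, 0.0]
wrist_force: [-0.2, -0.3, -2.3]
finger_gap: 0.162
grip_force: 30.7
```

move_arm(
  commands=[
    [1,[0,0,0.07],[0,0,0]],
    [1,[0,0,0.07],[0,0,0]],
    [1,[0,0,0.07],[0,0,0]],
  ],
)

```text
clock: 41.05
eef_pos: [0.6273, 0.0156, 0.0511]
ee_rot: [0.0, 1.0, -0.0, 0.0]
wrist_force: [-0.3, -0.5, 2.6]
finger_gap: 0.16
grip_force: 31.1
```

move_arm(
  commands=[
    [1,[0,0,0.07],[0,0,0]],
    [1,[0,0,0.07],[0,0,0]],
    [1,[0,0,0.07],[0,0,0]],
  ],
)

```text
clock: 41.35
eef_pos: [0.6273, 0.0156, 0.0511]
ee_rot: [0.0, 1.0, -0.0, 0.0]
wrist_force: [-3.2, -0.7, 6.6]
finger_gap: 0.163
grip_force: 31.3
```

The floor is felt, so I'll release and withdraw, then go for the second right-hand engine.

move_arm(
  commands=[
    [0.65,[0,0,-0.05],[0,0,0]],
    [0.65,[0,0,-0.05],[0,0,0]],
    [0.65,[0,0,-0.05],[0,0,0]],
    [0.65,[0,0,-0.05],[0,0,0]],
    [0.65,[0,0,-0.5],[0,0,0]],
    [0.65,[0,0,-2],[0,0,0]],
    [0.65,[0,0,-4],[0,0,0]],
    [0.65,[0,0,-7],[0,0,0]],
  ],
)

```text
clock: 42.15
eef_pos: [0.6234, 0.0162, 0.1173]
ee_rot: [-0.001, 1.0, -0.0, -0.005]
wrist_force: [0.3, 0.3, 0.1]
finger_gap: 0.349
grip_force: 0.0
```

move_arm(
  commands=[
    [0.4,[0,0,-5],[0,0,0]],
    [0.4,[0,0,-10],[0,0,0]],
    [0.4,[0,0,-12],[0,0,0]],
    [0.4,[-2,4,-12],[0,0,0]],
    [0.4,[-4,8,-12],[0,0,0]],
    [0.4,[-6,12,-12],[0,0,0]],
    [0.4,[-8,16,-12],[0,0,0]],
    [0.4,[-10,20,-12],[0,0,0]],
  ],
)

```text
clock: 42.95
eef_pos: [0.5262, -0.1856, 0.2411]
ee_rot: [0.0, 1.0, -0.0, 0.001]
wrist_force: [1.8, -0.8, -0.7]
finger_gap: 0.598
grip_force: 0.0
```

move_arm(
  commands=[
    [0.4,[-2,4.5,0],[0,0,0]],
    [0.4,[-4,9,0],[0,0,0]],
    [0.4,[-6,13.5,0],[0,0,0]],
    [0.4,[-8,18,0],[0,0,0]],
    [0.4,[-10.2,22.2,0],[0,0,0]],
    [0.4,[-10.2,22.2,0],[0,0,0]],
    [0.4,[-10.2,22.2,0],[0,0,0]],
  ],
)

```text
clock: 43.65
eef_pos: [0.4244, -0.4068, 0.2405]
ee_rot: [0.0, 1.0, -0.001, 0.0]
wrist_force: [0.0, 0.9, 0.3]
finger_gap: 0.596
grip_force: 0.0
```

Run:
```python
from h import *
st();engines();print(go(.4855,-.4063,.046,0))
```

```text
t 43.65 pos [ 0.4244 -0.4068  0.2405] q [ 1.0e-04  1.0e+00 -1.3e-03  4.0e-04] F [0.  0.9 0.3] gap 0.596 grip 0.0 j [-0.96  0.06  1.67  0.    1.4   0.62]
wrist 0.95 [ 0.487 -0.403] (array([ 0.4838, -0.4058]), 302, 270)
side 0.6 [0.603 0.385] None
side 0.57 [ 0.481 -0.404] (array([ 0.4855, -0.4065]), 73, 81)
([5.99, 0.14, 19.42], [0.0, -0.0, 0.001])
```

move_arm(
  commands=[
    [0.4,[6,0,5],[0,0,0]],
    [0.4,[6,0,8],[0,0,0]],
    [0.4,[6,0,11],[0,0,0]],
    [0.4,[6,0,13],[0,0,0]],
    [0.4,[6,0,15],[0,0,0]],
    [0.4,[6,0,17],[0,0,0]],
    [0.4,[6,0,18.7],[0,0,0]],
    [0.4,[6,0,19.4],[0,0,0]],
  ],
)

```text
clock: 44.65
eef_pos: [0.4845, -0.4045, 0.0439]
ee_rot: [-0.001, 1.0, 0.0, -0.001]
wrist_force: [-0.2, 0.5, -0.3]
finger_gap: 0.598
grip_force: 0.0
```

move_arm(
  commands=[
    [0.4,[0,0,0],[0,0,0]],
    [1,[0,0,0],[0,0,0]],
    [1,[0,0,0],[0,0,0]],
    [1,[0,0,0],[0,0,0]],
    [1,[0,0,0],[0,0,0]],
    [1,[0,0,0],[0,0,0]],
    [1,[0,0,0],[0,0,0]],
    [1,[0,0,0],[0,0,0]],
  ],
)

```text
clock: 45.45
eef_pos: [0.4848, -0.4066, 0.0461]
ee_rot: [0.0, 1.0, -0.0, 0.0]
wrist_force: [0.2, -1.3, -0.1]
finger_gap: 0.16
grip_force: 30.0
```

move_arm(
  commands=[
    [1,[0,0,-1],[0,0,0]],
    [1,[0,0,-4],[0,0,0]],
    [1,[0,0,-8],[0,0,0]],
    [1,[0,0,-12],[0,0,0]],
    [1,[0,0,-16],[0,0,0]],
    [1,[0,0,-19],[0,0,0]],
    [1,[0,0,-19],[0,0,0]],
    [1,[0,-2,-19],[0,0,0]],
  ],
)

```text
clock: 46.25
eef_pos: [0.4842, -0.3872, 0.2353]
ee_rot: [0.0, 1.0, -0.001, -0.0]
wrist_force: [-0.2, 0.7, -2.9]
finger_gap: 0.158
grip_force: 30.0
```

move_arm(
  commands=[
    [1,[0,-4,0],[0,0,0]],
    [1,[1,-8,0],[0,0,0]],
    [1,[2,-12,0],[0,0,0]],
    [1,[3,-16,0],[0,0,0]],
    [1,[4,-20,0],[0,0,0]],
    [1,[5,-24,0],[0,0,0]],
    [1,[6,-28,0],[0,0,0]],
    [1,[7.4,-32,0],[0,0,0]],
  ],
)

```text
clock: 47.05
eef_pos: [0.5575, -0.0641, 0.2331]
ee_rot: [-0.001, 1.0, -0.0, -0.002]
wrist_force: [-0.2, -0.4, -2.4]
finger_gap: 0.157
grip_force: 30.0
```

move_arm(
  commands=[
    [1,[0,-4.5,0],[0,0,0]],
    [1,[0,-9,0],[0,0,0]],
    [1,[0,-13.5,0],[0,0,0]],
    [1,[0,-17,0],[0,0,0]],
    [1,[0,-18.3,0],[0,0,0]],
    [1,[0,-18.3,0],[0,0,0]],
    [1,[0,-18.3,0],[0,0,0]],
    [1,[0,-18.3,0],[0,0,0]],
  ],
)

```text
clock: 47.85
eef_pos: [0.559, 0.1153, 0.2353]
ee_rot: [0.0, 1.0, -0.001, -0.0]
wrist_force: [-0.1, -0.3, -2.4]
finger_gap: 0.161
grip_force: 30.0
```

Run:
```python
from h import *
st();print(go(.5585,.1165,.0555,0))
```

```text
t 47.85 pos [0.559  0.1153 0.2353] q [ 2.0e-04  1.0e+00 -1.3e-03 -5.0e-04] F [-0.1 -0.3 -2.4] gap 0.161 grip 29.964577853679657 j [ 0.01  0.03  1.72 -0.    1.39  1.58]
([-0.03, -0.13, 17.98], [0.0, 0.001, -0.003])
```

move_arm(
  commands=[
    [1,[0,-0.1,3],[0,0,0]],
    [1,[0,-0.1,5],[0,0,0]],
    [1,[0,-0.1,7],[0,0,0]],
    [1,[0,-0.1,9],[0,0,0]],
    [1,[0,-0.1,11],[0,0,0]],
    [1,[0,-0.1,13],[0,0,0]],
    [1,[0,-0.1,15],[0,0,0]],
    [1,[0,-0.1,16.5],[0,0,0]],
  ],
)

```text
clock: 48.65
eef_pos: [0.5589, 0.1163, 0.0697]
ee_rot: [0.0, 1.0, -0.001, -0.0]
wrist_force: [-0.0, 0.1, -2.2]
finger_gap: 0.159
grip_force: 30.6
```

move_arm(
  commands=[
    [1,[0,0,0.5],[0,0,0]],
    [1,[0,0,1],[0,0,0]],
    [1,[0,0,1.5],[0,0,0]],
    [1,[0,0,1.7],[0,0,0]],
    [1,[0,0,1.8],[0,0,0]],
    [1,[0,0,1.8],[0,0,0]],
  ],
)

```text
clock: 49.25
eef_pos: [0.5593, 0.1178, 0.0532]
ee_rot: [0.0, 1.0, -0.0, 0.0]
wrist_force: [0.4, -0.9, -1.7]
finger_gap: 0.163
grip_force: 31.0
```

move_arm(
  commands=[
    [1,[0,0,0.07],[0,0,0]],
    [1,[0,0,0.07],[0,0,0]],
    [1,[0,0,0.07],[0,0,0]],
  ],
)

```text
clock: 49.55
eef_pos: [0.5592, 0.1178, 0.0523]
ee_rot: [-0.0, 1.0, -0.0, 0.0]
wrist_force: [0.7, 0.4, -2.2]
finger_gap: 0.162
grip_force: 30.7
```

move_arm(
  commands=[
    [1,[0,0,0.07],[0,0,0]],
    [1,[0,0,0.07],[0,0,0]],
    [1,[0,0,0.07],[0,0,0]],
  ],
)

```text
clock: 49.85
eef_pos: [0.559, 0.1178, 0.0514]
ee_rot: [-0.0, 1.0, -0.0, -0.0]
wrist_force: [0.2, 1.0, -2.4]
finger_gap: 0.161
grip_force: 30.8
```

move_arm(
  commands=[
    [1,[0,0,0.07],[0,0,0]],
    [1,[0,0,0.07],[0,0,0]],
    [1,[0,0,0.07],[0,0,0]],
  ],
)

```text
clock: 50.15
eef_pos: [0.5593, 0.1177, 0.0511]
ee_rot: [0.0, 1.0, -0.0, 0.0]
wrist_force: [-0.7, -0.0, 1.1]
finger_gap: 0.157
grip_force: 30.8
```

move_arm(
  commands=[
    [1,[0,0,0.05],[0,0,0]],
    [1,[0,0,0.05],[0,0,0]],
    [1,[0,0,0.05],[0,0,0]],
  ],
)

```text
clock: 50.45
eef_pos: [0.5594, 0.1177, 0.051]
ee_rot: [0.0, 1.0, -0.0, 0.0]
wrist_force: [-1.9, -1.4, 4.8]
finger_gap: 0.161
grip_force: 30.9
```

move_arm(
  commands=[
    [0.65,[0,0,-0.05],[0,0,0]],
    [0.65,[0,0,-0.05],[0,0,0]],
    [0.65,[0,0,-0.05],[0,0,0]],
    [0.65,[0,0,-0.05],[0,0,0]],
    [0.65,[0,0,-0.5],[0,0,0]],
    [0.65,[0,0,-2],[0,0,0]],
    [0.65,[0,0,-4],[0,0,0]],
    [0.65,[0,0,-7],[0,0,0]],
  ],
)

```text
clock: 51.25
eef_pos: [0.5607, 0.1174, 0.12]
ee_rot: [-0.0, 1.0, -0.001, 0.002]
wrist_force: [-0.5, 0.3, -0.1]
finger_gap: 0.35
grip_force: 0.0
```

move_arm(
  commands=[
    [0.4,[0,0,-5],[0,0,0]],
    [0.4,[0,0,-10],[0,0,0]],
    [0.4,[0,0,-12],[0,0,0]],
    [0.4,[0,-4.5,-12],[0,0,0]],
    [0.4,[-0.5,-9,-12],[0,0,0]],
    [0.4,[-1,-13.5,-12],[0,0,0]],
    [0.4,[-1.5,-18,-12],[0,0,0]],
    [0.4,[-1.7,-22,-12],[0,0,0]],
  ],
)

```text
clock: 52.05
eef_pos: [0.5413, 0.3398, 0.2403]
ee_rot: [0.0, 1.0, -0.0, -0.0]
wrist_force: [0.1, 0.6, -0.9]
finger_gap: 0.598
grip_force: 0.0
```

move_arm(
  commands=[
    [0.4,[0,-4.7,0],[0,0,0]],
    [0.4,[0,-4.7,0],[0,0,0]],
    [0.4,[0,-4.7,0],[0,0,0]],
    [0.4,[0,-4.7,0],[0,0,0]],
  ],
)

```text
clock: 52.45
eef_pos: [0.5423, 0.3838, 0.2401]
ee_rot: [0.0, 1.0, -0.001, -0.0]
wrist_force: [-0.4, 0.5, -0.1]
finger_gap: 0.599
grip_force: 0.0
```

Run:
```python
from h import *
st();engines(('wrist','side','scene'));print(go(.602,.385,.0465,0))
```

```text
t 52.45 pos [0.5423 0.3838 0.2401] q [ 3.e-04  1.e+00 -8.e-04 -2.e-04] F [-0.4  0.5 -0.1] gap 0.599 grip 0.0 j [ 0.45  0.25  1.47 -0.    1.42  2.02]
wrist 0.92 [0.599 0.384] (array([0.5999, 0.3854]), 177, 272)
side 0.85 [0.599 0.381] (array([0.6026, 0.3834]), 62, 67)
side 0.47 [0.524 0.06 ] None
scene 0.67 [0.61 0.39] None
([5.94, -0.11, 19.4], [-0.0, -0.0, -0.002])
```

move_arm(
  commands=[
    [0.4,[5.9,-0.1,5],[0,0,0]],
    [0.4,[5.9,-0.1,8],[0,0,0]],
    [0.4,[5.9,-0.1,11],[0,0,0]],
    [0.4,[5.9,-0.1,13],[0,0,0]],
    [0.4,[5.9,-0.1,15],[0,0,0]],
    [0.4,[5.9,-0.1,17],[0,0,0]],
    [0.4,[5.9,-0.1,18.7],[0,0,0]],
    [0.4,[5.9,-0.1,19.4],[0,0,0]],
  ],
)

```text
clock: 53.55
eef_pos: [0.6002, 0.385, 0.044]
ee_rot: [0.001, 1.0, -0.001, -0.001]
wrist_force: [-0.6, -0.2, -0.2]
finger_gap: 0.601
grip_force: 0.0
```

move_arm(
  commands=[
    [0.4,[0,0,0],[0,0,0]],
    [1,[0,0,0],[0,0,0]],
    [1,[0,0,0],[0,0,0]],
    [1,[0,0,0],[0,0,0]],
    [1,[0,0,0],[0,0,0]],
    [1,[0,0,0],[0,0,0]],
    [1,[0,0,0],[0,0,0]],
    [1,[0,0,0],[0,0,0]],
  ],
)

```text
clock: 54.35
eef_pos: [0.6014, 0.3856, 0.0464]
ee_rot: [0.0, 1.0, -0.0, 0.0]
wrist_force: [-0.6, -1.7, 1.3]
finger_gap: 0.161
grip_force: 29.9
```

Lift and carry it to cell 5 (0.627, 0.1165).

move_arm(
  commands=[
    [1,[0,0,-1],[0,0,0]],
    [1,[0,0,-4],[0,0,0]],
    [1,[0,0,-8],[0,0,0]],
    [1,[0,0,-12],[0,0,0]],
    [1,[0,0,-16],[0,0,0]],
    [1,[0,0,-19],[0,0,0]],
    [1,[0,0,-19],[0,0,0]],
    [1,[0,2,-19],[0,0,0]],
  ],
)

```text
clock: 55.15
eef_pos: [0.6006, 0.3672, 0.2358]
ee_rot: [-0.001, 1.0, 0.001, 0.0]
wrist_force: [-0.2, -0.4, -2.9]
finger_gap: 0.162
grip_force: 29.9
```

move_arm(
  commands=[
    [1,[0.5,4,0],[0,0,0]],
    [1,[1,8,0],[0,0,0]],
    [1,[1.5,12,0],[0,0,0]],
    [1,[2,16,0],[0,0,0]],
    [1,[2.5,20,0],[0,0,0]],
    [1,[2.5,24,0],[0,0,0]],
    [1,[2.5,24.9,0],[0,0,0]],
    [1,[2.5,24.9,0],[0,0,0]],
  ],
)

```text
clock: 55.95
eef_pos: [0.6251, 0.1156, 0.234]
ee_rot: [-0.0, 1.0, -0.002, -0.002]
wrist_force: [0.4, 0.9, -2.6]
finger_gap: 0.157
grip_force: 29.9
```

move_arm(
  commands=[
    [1,[0,0,0],[0,0,0]],
    [1,[0,0,0],[0,0,0]],
    [1,[0,0,0],[0,0,0]],
  ],
)

```text
clock: 56.25
eef_pos: [0.6259, 0.1181, 0.236]
ee_rot: [-0.0, 1.0, 0.001, -0.0]
wrist_force: [-0.2, -0.6, -2.7]
finger_gap: 0.158
grip_force: 29.9
```

Run:
```python
from h import *
st();print(go(.627,.1165,.0555,0))
```

```text
t 56.25 pos [0.6259 0.1181 0.236 ] q [-1.e-04  1.e+00  6.e-04 -1.e-04] F [-0.2 -0.6 -2.7] gap 0.158 grip 29.925361275672913 j [0.01 0.18 1.55 0.   1.41 1.58]
([0.12, 0.16, 18.05], [-0.0, 0.0, 0.001])
```

move_arm(
  commands=[
    [1,[0.1,0.1,3],[0,0,0]],
    [1,[0.1,0.1,5],[0,0,0]],
    [1,[0.1,0.1,7],[0,0,0]],
    [1,[0.1,0.1,9],[0,0,0]],
    [1,[0.1,0.1,11],[0,0,0]],
    [1,[0.1,0.1,13],[0,0,0]],
    [1,[0.1,0.1,15],[0,0,0]],
    [1,[0.1,0.1,16.5],[0,0,0]],
  ],
)

```text
clock: 57.05
eef_pos: [0.6267, 0.1166, 0.0701]
ee_rot: [-0.0, 1.0, 0.0, -0.0]
wrist_force: [0.5, 1.1, -1.6]
finger_gap: 0.164
grip_force: 30.5
```

move_arm(
  commands=[
    [1,[0,0,0.5],[0,0,0]],
    [1,[0,0,1],[0,0,0]],
    [1,[0,0,1.5],[0,0,0]],
    [1,[0,0,1.7],[0,0,0]],
    [1,[0,0,1.8],[0,0,0]],
    [1,[0,0,1.8],[0,0,0]],
  ],
)

```text
clock: 57.65
eef_pos: [0.6273, 0.1157, 0.0536]
ee_rot: [-0.0, 1.0, -0.0, 0.0]
wrist_force: [0.9, 0.1, -1.7]
finger_gap: 0.16
grip_force: 30.9
```

move_arm(
  commands=[
    [1,[0,0,0.07],[0,0,0]],
    [1,[0,0,0.14],[0,0,0]],
    [1,[0,0,0.14],[0,0,0]],
  ],
)

```text
clock: 57.95
eef_pos: [0.6271, 0.1157, 0.0519]
ee_rot: [0.0, 1.0, -0.0, 0.0]
wrist_force: [0.5, -0.1, -1.5]
finger_gap: 0.161
grip_force: 30.5
```

move_arm(
  commands=[
    [1,[0,0,0.07],[0,0,0]],
    [1,[0,0,0.07],[0,0,0]],
    [1,[0,0,0.07],[0,0,0]],
  ],
)

```text
clock: 58.25
eef_pos: [0.6273, 0.1156, 0.0514]
ee_rot: [0.0, 1.0, -0.0, 0.0]
wrist_force: [0.3, -0.1, -0.1]
finger_gap: 0.161
grip_force: 30.8
```

move_arm(
  commands=[
    [1,[0,0,0.07],[0,0,0]],
    [1,[0,0,0.07],[0,0,0]],
    [1,[0,0,0.07],[0,0,0]],
  ],
)

```text
clock: 58.55
eef_pos: [0.6275, 0.1156, 0.0513]
ee_rot: [0.0, 1.0, -0.0, 0.0]
wrist_force: [-1.4, -1.6, 5.6]
finger_gap: 0.161
grip_force: 31.3
```

move_arm(
  commands=[
    [0.65,[0,0,-0.05],[0,0,0]],
    [0.65,[0,0,-0.05],[0,0,0]],
    [0.65,[0,0,-0.05],[0,0,0]],
    [0.65,[0,0,-0.05],[0,0,0]],
    [0.65,[0,0,-0.5],[0,0,0]],
    [0.65,[0,0,-2],[0,0,0]],
    [0.65,[0,0,-4],[0,0,0]],
    [0.65,[0,0,-7],[0,0,0]],
  ],
)

```text
clock: 59.35
eef_pos: [0.6233, 0.1158, 0.1178]
ee_rot: [-0.0, 1.0, -0.0, -0.005]
wrist_force: [0.9, 0.3, -0.3]
finger_gap: 0.349
grip_force: 0.0
```

move_arm(
  commands=[
    [0.4,[0,0,-5],[0,0,0]],
    [0.4,[0,0,-10],[0,0,0]],
    [0.4,[0,0,-15],[0,0,0]],
    [0.4,[-3,3,-19],[0,0,0]],
    [0.4,[-7,6,-21],[0,0,0]],
    [0.4,[-10,9,-22],[0,0,0]],
    [0.4,[-10,9,-22],[0,0,0]],
    [0.4,[-10,9,-22],[0,0,0]],
  ],
)

```text
clock: 60.15
eef_pos: [0.527, 0.0253, 0.3422]
ee_rot: [0.0, 1.0, -0.001, 0.002]
wrist_force: [0.4, -0.3, 0.7]
finger_gap: 0.602
grip_force: 0.0
```

Run:
```python
from h import *
s=st();w=shot('wrist','wf');q=shot('side')
for n,p in (('w',w),('s',q)):
  for t in ('engine_0','chip_0','scraper'):
    for l in manip.landmark_of(t,p):
        if l['confidence']>.4: print(n,t,round(l['confidence'],2),np.round(l['location']),at_z(p,l['location'][1],l['location'][0],0).round(3))
c=cv2.resize(q['img'][130:430,100:500],(800,600),interpolation=cv2.INTER_AREA)
out=np.hstack([cv2.resize(w['img'],(400,300)),cv2.resize(q['img'][130:400,120:480],(400,300))])
cv2.imwrite('pics/fin.png',out[:,:,::-1])
```

```text
t 60.15 pos [0.527  0.0253 0.3422] q [ 1.0e-04  1.0e+00 -1.2e-03  1.8e-03] F [ 0.4 -0.3  0.7] gap 0.602 grip 0.0 j [-0.17 -0.13  1.68  0.    1.59  1.41]
w engine_0 0.52 [122. 243.] [0.624 0.117 0.   ]
w engine_0 0.47 [171. 239.] [0.561 0.126 0.   ]
w chip_0 0.97 [135. 137.] [0.609 0.257 0.   ]
w chip_0 0.67 [187. 151.] [0.542 0.243 0.   ]
w chip_0 0.62 [ 99. 137.] [0.654 0.253 0.   ]
w chip_0 0.58 [115. 400.] [ 0.632 -0.082  0.   ]
w scraper 0.75 [261.  56.] [0.439 0.392 0.   ]
s engine_0 0.55 [282. 336.] [0.625 0.008 0.   ]
s engine_0 0.48 [256. 328.] [0.545 0.025 0.   ]
s chip_0 0.59 [242. 336.] [0.516 0.062 0.   ]
s chip_0 0.52 [222. 395.] [0.52  0.238 0.   ]
s chip_0 0.42 [254. 425.] [0.648 0.256 0.   ]
s scraper 0.82 [184. 428.] [0.441 0.399 0.   ]
```

View pics/fin.png

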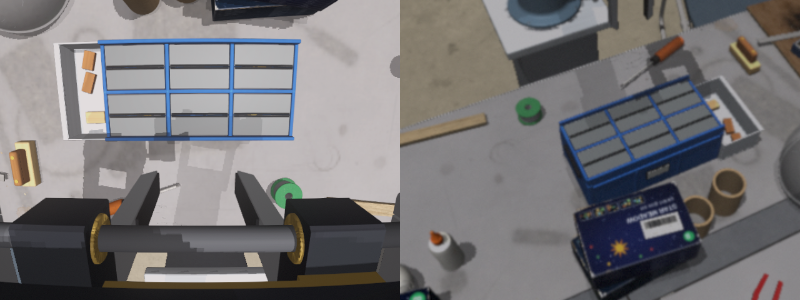

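The lid is bare and all flaps are shut. Three chips lie in the tray at (90,58), (89,82) and (95,117). The scraper stands on the desk at (22,165), no engines are left on the desk, and the bottle, reel and tube haven't moved.

```bash
python3 -c "
from workcell import manip
print(manip.close_job())"
```

```text
the job is handed in; nothing more can be done
None
```

The job is handed in at about 60 s on the robot's clock: the three chips are in the tray, the scraper stands flat on the desk, and the three engines found on the desk stand on the floors of cells 3, 4 and 5, which I had felt to be empty first; its only reply was that it is handed in, with no verdict.

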